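Change the intake filter of the nebuliser compressor

TASK

Change the air filter on the white nebuliser compressor: put the clean white filter disk with the green tab into the round mouth on top of the unit, seated flat, then set the blue ring over it and screw it clockwise until it is tight and clamps the disk. Leave the dirty brown filter disk, the vial and the carton where they are.

Things in the scene. Friction and masses are not known exactly. Their poses are not given: they have to be found in the camera images.
- compressor: White compressor unit with grey base, 180 x 150 mm, case top 62 mm above the table; front (air nozzle, green rocker switch) faces its -x; origin at the centre of its underside, z up. It stands firm and cannot be moved. Its filter port rises from the case top, its axis 30 mm towards the front and 22 mm to +y of the case's centre.
- port_mouth (a point): Centre of the port's mouth, in the plane of its rim, 80 mm above the table; z up, x and y as the unit's. Grey neck: 45 mm outside, bore 39 mm, 18 mm tall, outside three-start thread, crest 52 mm across, rising 21 mm per turn; clockwise from above screws down. The threads start 2 mm below the rim at 0, 120 and 240 deg (counter-clockwise from x). A flat grey flange 84 mm across lies round its foot.
- start_dot (a point): One of three white dots (120 deg apart, 37.5 mm from the port's axis) on the flange, at 18 deg from the unit's x. With the ring's white marks over the dots, its lugs pass the thread starts and it comes to rest with its underside about 8 mm below the rim. At another angle it rests up to 7 mm higher, on the threads, and needs up to a third of a turn more.
- tight_bar (a point): One of three white bars (120 deg apart) on the flange, 78 deg clockwise of a dot: about where the ring's marks stand when it is tight (8 deg either way). Tight is felt as a steeply rising turning moment; before it the ring turns easily.
- clean_disk_center (a point): Centre, half-way up, of the clean filter disk: white, 27 mm tall; below a tapered plug 6 mm deep (36 mm across at the top, 29 at the foot); above it a flange 44 mm across, 3 mm thick; on top an upright green grip tab 26 mm along x, 9 mm along y, 18 mm tall. z up; it stands on its plug. This point is 13.5 mm above its underside, 7.5 mm above the flange's underside, which rests on the port's rim. Any yaw fits.
- used_disk_center (a point): Centre, half-way up, of the used filter disk: same shape, dirty brown all over. To be left alone.
- screw_ring_center (a point): Centre, half-way up, of the blue ring: 63 mm across its knurled skirt, 16 mm tall, lip up; skirt bore 54.6 mm; lip 3 mm thick with a 34 mm hole, which the disk's tab passes. Three lugs inside, near the lower edge, at 0, 120, 240 deg from x (counter-clockwise), a white mark on the lip above each. z up. Tight, it is 2 mm below the port's rim. 90 g; does not unscrew itself.
- loose_vial: Glass vial with a violet cap, 17 mm across, 40 mm tall, standing; origin at the centre of its underside, z up. To be left standing.
- loose_carton: Small white and green carton, 86 x 67 x 25 mm, lying flat; origin at the centre of its underside. To be left alone.
Things that resemble listed ones, but are neither listed nor needed, are in the scene too. Leave any orange or yellow look-alike of the part that bears clean_disk_center alone.

How it is judged:
By the outcome, as a careful person would: the job done as asked, in the order asked, and still so for the second after the job is handed in, with the robot touching nothing.
It also fails if it takes over 61 s, if anything falls off the work surface, if the arm or the gripper's body presses on something with over 40 N, if the wrist force passes 120 N, or if a joint passes its speed limit or range.

ROBOT

A 6-joint arm with a two-finger parallel gripper is mounted at the origin on a cart in front of the work surface, level with it; the furniture and walls round the work are solid. World frame = base frame: x ahead of the robot, y to its left, z up, the work surface at z = 0. Lengths are in m, angles in rad, forces in N, time in s.
With the tool pointing down it reaches from about 0.35 to 0.85 m from the base axis. Payload 8.1 kg.
Tool frame: the origin (TCP) lies on the mounting face of the last link; the fingertips stand 186 mm ahead of it and the grasp point (between the pads) lies 167 mm ahead of it; z points along the fingers, y is the line along which they close (so a half turn about z gives the same grasp; the last joint's range is limited). The gripper opens to 93 mm and grips with 3 to 60 N. Pads are 15 mm wide; open, the fingers measure 128 mm over their backs; the gripper's body (75 mm by 188 mm) begins 65 mm behind the grasp point.
Start: joints at [-1.308, 0.13, 1.488, -0, 1.523, -0.085], TCP at [0.205, -0.564, 0.405] pointing down, gripper open.
Joint ranges: [-2.96, 2.96], [-0.89, 2.26], [0.02, 2.5], [-1.34, 4.48], [0, 2.73], [-2.66, 2.66]. Speed limits (rad/s): [2.39, 2.39, 2.79, 3.14, 3.14, 3.14].

INTERFACE

Orientations are given as a rotation vector (axis times angle).
In Python, from plant import * gives the robot as it stands. The module is installed in compiled form; this text tells all that it offers.
- The arm moves only by the tool arm_command, never from a script. Its argument "increments" is a list of rows, each a list of 6 numbers: the shift along the tool's x, y, z in units of 0.2 m (1.0 is 0.2 m), then the turn, a rotation vector about the tool's x, y, z in units of pi rad (1.0 is pi rad). A call has exactly 5 rows; each row is the pose to reach, as a shift and turn from the pose commanded when the call began, along the tool's axes at that moment, turning the shorter way round; what a row does not reach only later rows make up. A row lasts 1/8 s, in which the tool goes at most 62.5 mm and 10.7 degrees, less where a joint would pass 70% of its speed; a pose out of reach is approached as far as the arm can. A call with a number of a shift or a turn outside -1 to 1 is refused whole. A call with a gripper value outside its range is refused whole. "fingers" is the closure, from -1 (fully open) to 1 (shut), set as the call begins (left out, the last holds). The fingers move at their own pace and stop on an object; "force" is the grip in N (left out, the last holds). Time passes only in rows, so rows that repeat a pose let the fingers close, or fill a call up. It gives the time, the measured TCP pose, the force, the opening and the grip force at its end, in the units of the state.
- read_state(): the state, without advancing time (a new reading comes with each control period).
- read_camera(name): name is "scene" or "top" or "wrist"; returns a dict with "image" (384x512x3 uint8, red, green, blue), "fx", "fy", "cx", "cy" (pixels), "T" (4x4, takes a point from camera to world coordinates). Camera axes: x right, y down, z forward; pixel columns grow to the right and rows downward; lengths in m; the calibration is good to about 2 mm. A picture is of the moment at which its call begins. There is no depth.
- close_job(): hands the job in; it is judged then, once.
The state is a dict: "t": time; "q": joint angles; "dq": joint speeds; "joint_torque": joint torques, N m; "tool_pos": TCP position; "orientation": TCP orientation; "force": force on the tool from outside, world axes, zero at the start; "wrist_torque": the same for the moment, N m; "opening": finger opening in m; "gripper_force": force on a finger pad.
Only numpy, scipy, OpenCV 4.12 (cv2) and the standard library are available. Lean on these libraries where they do the work, as an engineer would, in place of code of your own. Each camera call takes 0.05 s, during which the arm holds its last target. There are 200 camera calls.

## Working session

There is one attempt and no reset: what is moved stays moved. The work goes in short steps, Python scripts to look and compute and a tool call to move; the robot and the scene stay as the last step left them, time stands still between calls to the robot, and variables do not carry over. Pictures are saved under pics/ and viewed, at most 10 in all, crops included, and the job is handed in when it is done.

Besides the shell and the picture viewer there is one more tool, called after "Call:" as name(argument=value, ...), one argument or row to a line, values as JSON. arm_command: Moves the arm, as the interface text tells. Shifts and turns lie within -1 to 1; 1 stands for 0.2 m of shift or pi rad of turn. Its arguments: {"type":"object","properties":{"increments":{"type":"array","items":{"type":"array","items":{"type":"number","minimum":-1,"maximum":1}}},"fingers":{"type":"number"},"force":{"type":"number"}},"required":["increments"]}

```bash
mkdir -p pics; cat > h.py <<'E'
from plant import *
import numpy as np, cv2
from scipy.spatial.transform import Rotation as R
def ray(c,u,v,z):
    T=np.array(c["T"]);d=T[:3,:3]@np.array([(u-c["cx"])/c["fx"],(v-c["cy"])/c["fy"],1]);o=T[:3,3]
    return o+d*(z-o[2])/d[2]
def proj(c,p):
    T=np.array(c["T"]);q=T[:3,:3].T@(np.array(p)-T[:3,3]);return np.array([c["fx"]*q[0]/q[2]+c["cx"],c["fy"]*q[1]/q[2]+c["cy"]])
def save(c,n): cv2.imwrite("pics/"+n,cv2.cvtColor(c["image"],cv2.COLOR_RGB2BGR))
E
python3 - <<'E'
from h import *
import pickle
s=read_state();print({k:np.round(v,3) for k,v in s.items()})
cs={n:read_camera(n) for n in("top","scene")}
pickle.dump(cs,open("cs.pkl","wb"))
for n,c in cs.items():
    save(c,n+"0.png");print(n,c["fx"],np.round(c["T"],3).tolist())
E
```

```text
{'t': np.float64(0.0), 'q': array([-1.308,  0.131,  1.489, -0.   ,  1.523, -0.085]), 'dq': array([-0.001,  0.001,  0.001,  0.002,  0.   , -0.001]), 'joint_torque': array([ 0.0000e+00, -5.5984e+01, -4.9177e+01,  7.7000e-02,  3.5000e-02,
       -0.0000e+00]), 'tool_pos': array([ 0.204, -0.564,  0.404]), 'orientation': array([-3.092, -0.543,  0.   ]), 'force': array([0.708, 0.417, 0.022]), 'wrist_torque': array([0.04 , 0.065, 0.009]), 'gripper_force': np.float64(0.0), 'opening': np.float64(0.093)}
top 425.86941389286613 [[-0.002, -0.984, 0.18, 0.302], [-0.999, 0.008, 0.033, -0.082], [-0.034, -0.179, -0.983, 1.066], [0.0, 0.0, 0.0, 1.0]]
scene 392.5641625351818 [[0.902, -0.224, 0.37, 0.136], [-0.432, -0.493, 0.755, -0.817], [0.013, -0.841, -0.541, 0.608], [0.0, 0.0, 0.0, 1.0]]
```

View pics/top0.png

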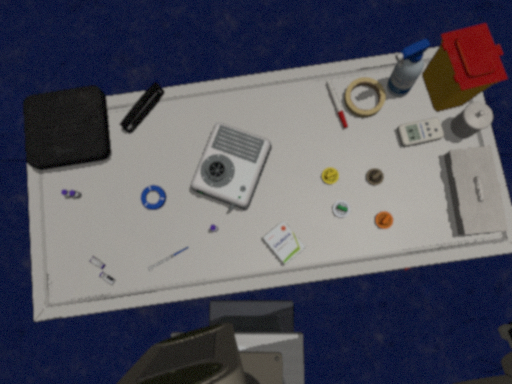

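View pics/scene0.png

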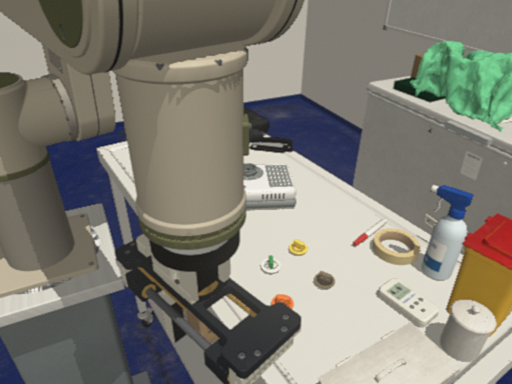

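The top view shows the ring at (153,197), port at (217,170), clean disk at (341,210), used disk at (375,177), vial at (213,229), carton at (283,243), and yellow and orange look-alikes at (330,176) and (384,220).

```bash
python3 - <<'E'
from h import *
import pickle
cs=pickle.load(open("cs.pkl","rb"));c=cs["top"];im=c["image"];hsv=cv2.cvtColor(im,cv2.COLOR_RGB2HSV)
def blob(lo,hi,box,z,n):
    x0,y0,x1,y1=box;m=cv2.inRange(hsv,lo,hi);k=np.zeros_like(m);k[y0:y1,x0:x1]=m[y0:y1,x0:x1]
    v,u=np.nonzero(k);(a,b),r=cv2.minEnclosingCircle(np.c_[u,v].astype(np.float32));print(n,len(u),(a,b),r,np.round(ray(c,a,b,z),4))
blob((100,100,60),(125,255,255),(130,175,175,220),.016,"ring")
blob((50,60,40),(95,255,255),(325,195,355,225),.018,"tab")
blob((0,0,0),(180,255,120),(195,145,240,190),.062,"port")
print("vial",ray(c,213,229,.04),"disk",ray(c,341,210,.008),"used",ray(c,375,177,.01),"yel",ray(c,330,176,.01),"or",ray(c,384,220,.01))
cr=[cv2.resize(im[y-30:y+30,x-30:x+30],(390,390),interpolation=cv2.INTER_CUBIC) for x,y in((228,170),(345,205))]
cv2.imwrite("pics/crop0.png",cv2.cvtColor(np.hstack(cr),cv2.COLOR_RGB2BGR))
w=read_camera("wrist");T=np.array(w["T"]);s=read_state();B=np.eye(4);B[:3,:3]=R.from_rotvec(s["orientation"]).as_matrix();B[:3,3]=s["tool_pos"]
print(w["fx"],np.round(np.linalg.inv(B)@T,3).tolist());print(np.round(B,3).tolist())
E
```

```text
ring 266 (152.98863220214844, 197.40908813476562) 12.093830108642578 [0.4787 0.2097 0.016 ]
tab 36 (342.0, 207.5) 4.717090606689453 [ 0.4494 -0.2627  0.018 ]
port 1031 (217.0, 167.0) 31.112796783447266 [0.5447 0.043  0.062 ]
vial [0.39598302 0.05329523 0.04      ] disk [ 0.44455574 -0.26168644  0.008     ] used [ 0.52730249 -0.34945574  0.01      ] yel [ 0.53095091 -0.23708374  0.01      ] or [ 0.41871588 -0.36575839  0.01      ]
289.01234565318464 [[0.001, -0.965, -0.264, 0.074], [1.0, 0.001, 0.0, 0.001], [0.0, -0.264, 0.965, 0.02], [0.0, 0.0, 0.0, 1.0]]
[[0.94, 0.341, -0.0, 0.204], [0.341, -0.94, 0.001, -0.564], [0.0, -0.001, -1.0, 0.404], [0.0, 0.0, 0.0, 1.0]]
```

View pics/crop0.png

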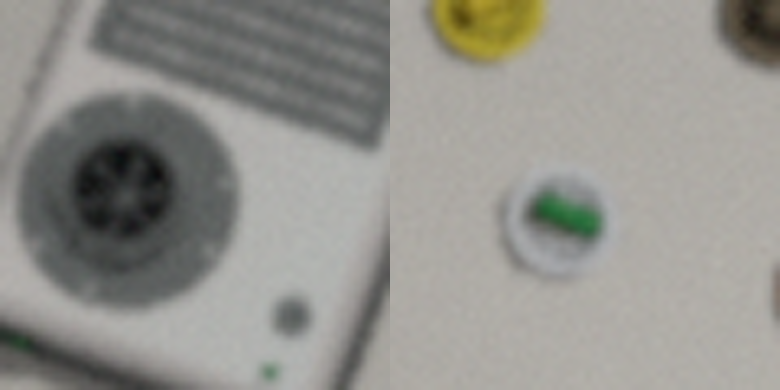

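The crops show the port flange centred near pixel (217.7,170.8) with the unit's x at about -20° world yaw. The clean disk's tab lies at about 69° world yaw.

Call:
arm_command(
  increments=[
    [1,-0.6,0.3,0,0,-0.272],
    [1,-0.6,0.3,0,0,-0.272],
    [1,-0.6,0.3,0,0,-0.272],
    [1,-0.6,0.3,0,0,-0.272],
    [1,-0.6,0.3,0,0,-0.272],
  ],
  fingers=-1,
)

```text
t: 0.78
tool_pos: [0.3533, -0.3798, 0.343]
orientation: [-2.58, -1.787, -0.001]
force: [-1.0, -1.6, -0.4]
opening: 0.0932
gripper_force: 0.0
```

```bash
cat >> h.py <<'E'
def pose():
    s=read_state();return np.array(s["tool_pos"]),R.from_rotvec(s["orientation"])
def inc(p,yaw=None,P=None):
    """to world TCP p, tool y at world yaw (deg, mod 180 nearest), tool down: units, and turned vector"""
    p0,r0=P or pose(); d=r0.inv().apply(np.array(p)-p0)/.2
    w=np.zeros(3)
    if yaw is not None:
        a=np.radians(yaw);y=np.array([np.cos(a),np.sin(a),0])
        if y@r0.as_matrix()[:,1]<0:y=-y
        z=np.array([0,0,-1.]);M=np.c_[np.cross(y,z),y,z];w=(r0.inv()*R.from_matrix(M)).as_rotvec()/np.pi
    print("inc",np.round(d,3),np.round(w,4))
E
python3 - <<'E'
from h import *
print(pose()[0],read_state()["q"]);inc([.447,-.262,.30],-21)
E
```

```text
[ 0.35329799 -0.37984987  0.34295386] [-9.20785363e-01 -5.07821385e-02  1.78798564e+00  8.95963280e-04
  1.40758933e+00 -5.61571401e-01]
inc [0.716 0.232 0.216] [-0.0007 -0.0008  0.0023]
```

Call:
arm_command(
  increments=[
    [0.3,0.1,0.1,0,0,0],
    [0.716,0.232,0.216,0,0,0],
    [0.716,0.232,0.216,0,0,0],
    [0.716,0.232,0.216,0,0,0],
    [0.716,0.232,0.216,0,0,0],
  ],
)

```text
t: 1.4
tool_pos: [0.4463, -0.2666, 0.3017]
orientation: [2.59, 1.777, -0.001]
force: [-0.1, -0.8, 0.5]
opening: 0.0934
gripper_force: 0.0
```

```bash
python3 - <<'E'
from h import *
p,r=pose();print(p,np.degrees(np.arctan2(*r.as_matrix()[[1,0],1])))
c=read_camera("wrist");save(c,"w1.png");hsv=cv2.cvtColor(c["image"],cv2.COLOR_RGB2HSV)
m=cv2.inRange(hsv,(45,80,40),(90,255,255))
for k in cv2.findContours(m,0,2)[0]:
    if cv2.contourArea(k)>60:
        q=cv2.minAreaRect(k);print(cv2.contourArea(k),q)
        pts=[ray(c,*b,.027)[:2] for b in cv2.boxPoints(q)];print(np.round(pts,4),ray(c,*q[0],.027))
E
```

```text
[ 0.44629147 -0.26657908  0.30165154] -21.09170498067139
201.5 ((258.5, 185.5), (27.0, 9.0), 90.0)
[[ 0.4522 -0.247 ]
 [ 0.4597 -0.2499]
 [ 0.4508 -0.2736]
 [ 0.443  -0.2706]] [ 0.45148953 -0.26010555  0.027     ]
63.5 ((57.318965911865234, 87.42241668701172), (16.150693893432617, 5.514871120452881), 23.198591232299805)
[[ 0.3187 -0.1182]
 [ 0.3225 -0.1154]
 [ 0.3314 -0.1242]
 [ 0.3276 -0.127 ]] [ 0.32500815 -0.12120534  0.027     ]
```

View pics/w1.png

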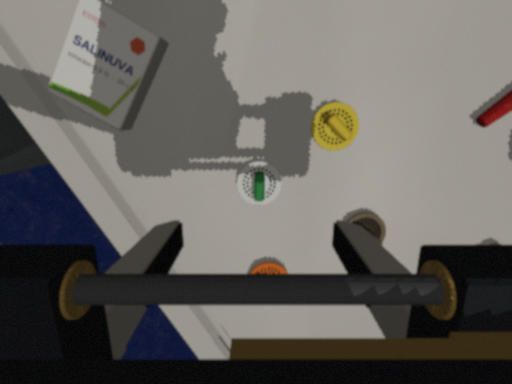

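The tab sits at pixel (259,185), upright in the picture, so it lines up with tool x. The yellow disk is at (335,126), the used one at (367,228), the orange one at (268,270) and the carton is upper left.

```bash
python3 - <<'E'
from h import *
c=read_camera("wrist");g=cv2.cvtColor(c["image"],cv2.COLOR_RGB2GRAY)
print("guess",ray(c,259,184,.009))
h=cv2.HoughCircles(cv2.medianBlur(g[145:225,215:300],3),cv2.HOUGH_GRADIENT,1,30,param1=80,param2=12,minRadius=18,maxRadius=26);print(h)
if h is not None:
    a,b,r=h[0][0];P=ray(c,a+215,b+145,.0085);Q=ray(c,a+215+r,b+145,.0085);print(P,np.linalg.norm(P-Q)); inc([P[0],P[1],.215],-21);inc([P[0],P[1],.197],-21)
E
```

```text
guess [ 0.45085942 -0.26365792  0.009     ]
[[[42.5 36.5 20.8]]]
[ 0.45035214 -0.2609097   0.0085    ] 0.02024565508861924
inc [0.037 0.008 0.435] [ 0.0002  0.0002 -0.001 ]
inc [0.037 0.008 0.525] [ 0.0002  0.0002 -0.001 ]
```

Call:
arm_command(
  increments=[
    [0.037,0.008,0.2,0,0,0],
    [0.037,0.008,0.4,0,0,0],
    [0.037,0.008,0.48,0,0,0],
    [0.037,0.008,0.52,0,0,0],
    [0.037,0.008,0.52,0,0,0],
  ],
  fingers=0.1,
)

```text
t: 2.12
tool_pos: [0.4509, -0.2605, 0.1983]
orientation: [2.591, 1.776, 0.0]
force: [0.1, -0.3, 0.5]
opening: 0.0476
gripper_force: 0.0
```

Call:
arm_command(
  increments=[
    [0,0,0,0,0,0],
    [0,0,0,0,0,0],
    [0,0,0,0,0,0],
    [0,0,0,0,0,0],
    [0,0,0,0,0,0],
  ],
  fingers=1,
  force=20,
)

```text
t: 2.75
tool_pos: [0.4508, -0.2599, 0.1978]
orientation: [2.59, 1.777, 0.0]
force: [0.3, 0.6, 3.1]
opening: 0.0088
gripper_force: 20.0
```

Call:
arm_command(
  increments=[
    [0,0,-0.2,0,0,0],
    [0,0,-0.45,0,0,0],
    [0.2,-0.06,-0.66,0,0,0],
    [0.5,-0.117,-0.66,0,0,0],
    [0.6,-0.117,-0.66,0,0,0],
  ],
)

```text
t: 3.38
tool_pos: [0.4723, -0.137, 0.3303]
orientation: [2.589, 1.779, 0.002]
force: [0.8, -0.6, -1.1]
opening: 0.0089
gripper_force: 20.0
```

Call:
arm_command(
  increments=[
    [0.3,0,0,0,0,0],
    [0.5,0,0,0,0,0],
    [0.627,0,0,0,0,0],
    [0.627,0,0,0,0,0],
    [0.627,0,0,0,0,0],
  ],
)

```text
t: 4.0
tool_pos: [0.517, -0.0229, 0.3293]
orientation: [-2.591, -1.777, 0.001]
force: [-0.0, -0.9, -0.7]
opening: 0.0089
gripper_force: 20.0
```

```bash
python3 - <<'E'
from h import *
p,r=pose();print(p,read_state()["opening"])
c=read_camera("wrist");save(c,"w2.png")
g=cv2.cvtColor(c["image"],cv2.COLOR_RGB2GRAY)
print(proj(c,[.543,.043,.08]),proj(c,[.543,.043,.062]))
h=cv2.HoughCircles(cv2.medianBlur(g,3),cv2.HOUGH_GRADIENT,1,10,param1=80,param2=25,minRadius=18,maxRadius=65);print(h[0][:8])
E
```

```text
[ 0.51702226 -0.02291476  0.3292948 ] 0.008939703959763377
[256.26026216 114.08366355] [256.37518389 113.93633846]
[[251.5 114.5  50.5]
 [257.5 236.5  36.5]
 [262.5 113.5  61.1]
 [267.5 148.5  64.4]
 [313.5 177.5  45.5]
 [275.5 124.5  47.8]
 [296.5 121.5  41. ]
 [297.5 150.5  37.7]]
```

View pics/w2.png

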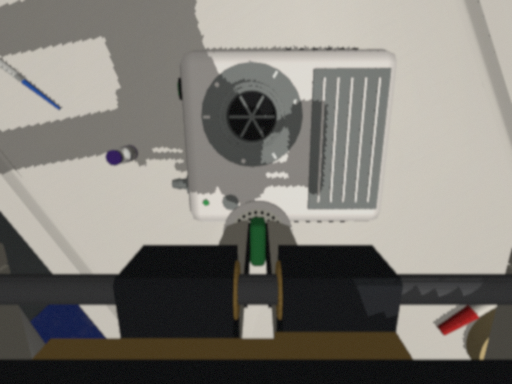

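The port flange is centred at (251.5,114.5), radius 50 px, and the case sides run parallel to the image axes, so the unit yaw is about -21°. The disk hangs level in the gripper and the vial stands at (120,155).

```bash
python3 - <<'E'
from h import *
c=read_camera("wrist");g=cv2.cvtColor(c["image"],cv2.COLOR_RGB2GRAY)
for z in(.062,.064):
    P=ray(c,251.5,114.5,z);print("flange",P,np.linalg.norm(ray(c,302,114.5,z)-P))
roi=g[70:160,205:300]
for th in(40,50,60):
    m=(cv2.GaussianBlur(roi,(3,3),0)<th).astype(np.uint8)
    k=max(cv2.findContours(m,0,2)[0],key=cv2.contourArea);(a,b),r=cv2.minEnclosingCircle(k);P=ray(c,a+205,b+70,.08);print(th,a+205,b+70,r,P,np.linalg.norm(ray(c,a+205+r,b+70,.08)-P),cv2.minAreaRect(k))
# case edges: brightness fits (top edge row vs col, right edge col vs row)
E=[(u,35+np.argmax(np.abs(np.diff(g[35:65,u].astype(int))))) for u in range(0)]
hsv=cv2.cvtColor(c["image"],cv2.COLOR_RGB2HSV)
m=((g>60)&(g<125)).astype(np.uint8);m[:, :306]=0;m[:,395:]=0;m[:65]=0;m[212:]=0
v,u=np.nonzero(m)
right=[];left=[]
for row in range(75,195,4):
    q=np.nonzero(m[row,306:392])[0]
    if len(q)>10: right.append((row,306+q[-1]))
right=np.array(right);s=np.polyfit(right[:,0],right[:,1],1);print("right edge",s)
a=ray(c,np.polyval(s,80),80,.062);b=ray(c,np.polyval(s,190),190,.062);d=a-b;print("unit y yaw",np.degrees(np.arctan2(d[1],d[0])))
P=ray(c,251.5,114.5,.062)
# marks on flange: unwrap
for rr in (36.5,37.5,38.5):
    ang=np.arange(0,360,3);vals=[]
    for t in np.radians(ang):
        x=proj(c,P+rr/1000*np.array([np.cos(t),np.sin(t),0]));vals.append(int(cv2.getRectSubPix(g,(1,1),tuple(map(float,x)))[0,0]))
    vals=np.array(vals);print(rr,[(int(a),int(w)) for a,w in zip(ang,vals) if w>np.median(vals)+25])
E
```

```text
flange [0.53911818 0.04370623 0.062     ] 0.04185461822974628
flange [0.53916318 0.04370564 0.064     ] 0.041516857604990194
40 237.20512771606445 124.10256576538086 11.044361114501953 [0.52655634 0.04098223 0.08      ] 0.008564037277613254 ((32.5, 56.5), (17.0, 19.0), 90.0)
50 250.5137710571289 115.90189361572266 25.2342472076416 [0.53843458 0.04300241 0.08      ] 0.01942176367498152 ((46.0, 47.5), (48.0, 45.0), 0.0)
60 250.5999984741211 115.79999923706055 26.00010108947754 [0.53852424 0.04304922 0.08      ] 0.02000932177543496 ((45.5, 46.0), (50.0, 49.0), 90.0)
right edge [-1.12180200e-01  3.96219967e+02]
unit y yaw 68.87063560954957
36.5 [(0, 132), (3, 124), (6, 124), (9, 124), (12, 124), (15, 125), (18, 123), (21, 124), (24, 124), (27, 124), (30, 125), (33, 123), (36, 151), (39, 199), (42, 132), (45, 124), (48, 123), (51, 124), (54, 124), (57, 123), (60, 123), (63, 122), (66, 123), (69, 124), (72, 123), (75, 123), (78, 124), (81, 123), (84, 124), (87, 123), (90, 122), (93, 121), (96, 122), (99, 122), (102, 122), (105, 109), (117, 114), (120, 122), (162, 113), (264, 123), (267, 12
[... 691 characters left out ...]
 (285, 127), (288, 127), (291, 127), (294, 128), (297, 127), (300, 125), (354, 165), (357, 202)]
38.5 [(0, 130), (3, 124), (6, 124), (9, 125), (12, 125), (15, 124), (18, 124), (21, 124), (24, 124), (27, 124), (30, 124), (33, 124), (36, 149), (39, 194), (42, 131), (45, 125), (48, 124), (51, 123), (54, 123), (57, 124), (60, 124), (63, 124), (66, 123), (69, 123), (72, 124), (75, 123), (78, 124), (81, 123), (84, 123), (87, 123), (90, 122), (93, 123), (96, 121), (99, 121), (102, 122), (105, 120), (162, 116), (237, 119), (264, 124), (267, 126), (270, 126), (273, 126), (276, 157), (279, 194), (282, 133), (285, 126), (288, 126), (291, 128), (294, 128), (297, 124), (300, 119), (354, 147), (357, 181)]
```

```bash
python3 - <<'E'
from h import *
inc([.5388,.0433,.29],-21)
E
```

```text
inc [ 0.35  -0.019  0.197] [-0.0001  0.0001 -0.001 ]
```

Call:
arm_command(
  increments=[
    [0.2,-0.019,0,0,0,0],
    [0.35,-0.019,0.05,0,0,0],
    [0.35,-0.019,0.15,0,0,0],
    [0.35,-0.019,0.197,0,0,0],
    [0.35,-0.019,0.197,0,0,0],
  ],
)

```text
t: 4.72
tool_pos: [0.5385, 0.0433, 0.2894]
orientation: [-2.591, -1.775, 0.002]
force: [-0.1, -0.3, -0.3]
opening: 0.0087
gripper_force: 20.0
```

Call:
arm_command(
  increments=[
    [0,0,0.02,0,0,0],
    [0,0,0.04,0,0,0],
    [0,0,0.06,0,0,0],
    [0,0,0.08,0,0,0],
    [0,0,0.085,0,0,0],
  ],
)

```text
t: 5.35
tool_pos: [0.5387, 0.0442, 0.2727]
orientation: [-2.59, -1.777, 0.001]
force: [-0.4, -1.0, -0.4]
opening: 0.0088
gripper_force: 20.0
```

Push a little further until contact shows.

Call:
arm_command(
  increments=[
    [0,0,0.003,0,0,0],
    [0,0,0.006,0,0,0],
    [0,0,0.009,0,0,0],
    [0,0,0.012,0,0,0],
    [0,0,0.012,0,0,0],
  ],
)

```text
t: 5.98
tool_pos: [0.539, 0.0442, 0.2718]
orientation: [2.591, 1.777, 0.0]
force: [-4.5, -0.2, 7.9]
opening: 0.0089
gripper_force: 20.0
```

Call:
arm_command(
  increments=[
    [0,0,0,0,0,0],
    [0,0,0,0,0,0],
    [0,0,0,0,0,0],
    [0,0,-0.1,0,0,0],
    [0,0,-0.25,0,0,0],
  ],
  fingers=0.1,
)

```text
t: 6.6
tool_pos: [0.5383, 0.0441, 0.3199]
orientation: [-2.589, -1.776, 0.004]
force: [0.3, 0.5, 1.2]
opening: 0.0417
gripper_force: 0.0
```

```bash
python3 - <<'E'
from h import *
print(pose()[0],read_state()["q"],read_state()["opening"]);inc([.4787,.2097,.32],-21)
E
```

```text
[0.53833345 0.04413102 0.31991354] [-1.31514373e-02  2.68801120e-02  1.75427298e+00  3.66205471e-05
  1.36332538e+00  3.55350180e-01] 0.041706881362237956
inc [ 0.665 -0.576  0.   ] [-0.0009  0.0003 -0.0006]
```

Call:
arm_command(
  increments=[
    [0.2,-0.17,0,0,0,0],
    [0.4,-0.35,0,0,0,0],
    [0.665,-0.576,0,0,0,0],
    [0.665,-0.576,0,0,0,0],
    [0.665,-0.576,0,0,0,0],
  ],
  fingers=-1,
)

```text
t: 7.22
tool_pos: [0.4792, 0.21, 0.3207]
orientation: [2.589, 1.779, -0.0]
force: [0.2, -0.5, -0.3]
opening: 0.0875
gripper_force: 0.0
```

```bash
python3 - <<'E'
from h import *
c=read_camera("wrist");save(c,"w3.png");save(read_camera("top"),"top1.png")
p=pose()[0];print(p,proj(c,[.5388,.0433,.09]))
hsv=cv2.cvtColor(c["image"],cv2.COLOR_RGB2HSV);m=cv2.inRange(hsv,(100,110,60),(125,255,255));m[:, :150]=0
k=max(cv2.findContours(m,0,2)[0],key=cv2.contourArea);(a,b),r=cv2.minEnclosingCircle(k);print(a,b,r,cv2.minAreaRect(k))
# inner hole
cs,h=cv2.findContours(m,cv2.RETR_CCOMP,2)
for q,hh in zip(cs,h[0]):
    if hh[3]>=0 and cv2.contourArea(q)>100:
        e=cv2.fitEllipse(q);print("hole",e,ray(c,*e[0],.016))
e=cv2.fitEllipse(cv2.convexHull(k));print("outer",e,ray(c,*e[0],.014),ray(c,*e[0],.016))
g=c["image"].min(2);P=ray(c,a,b,.016)
for rr in (20,22,24,26):
    v=[]
    for t in range(0,360,4):
        x=proj(c,P+rr/1000*np.array([np.cos(np.radians(t)),np.sin(np.radians(t)),0]));v.append(int(cv2.getRectSubPix(g,(1,1),tuple(map(float,x)))[0,0]))
    print(rr,[(4*i,w) for i,w in enumerate(v) if w>90])
E
```

```text
[0.47979693 0.20871915 0.32064511] [384.5327559 352.0971141]
258.6897888183594 181.14962768554688 29.978458404541016 ((258.5, 181.0), (58.0, 59.0), 90.0)
outer ((258.7252197265625, 180.97877502441406), (59.15486526489258, 59.74008560180664), 106.37311553955078) [0.48362898 0.21316002 0.014     ] [0.48379049 0.21360384 0.016     ]
20 [(140, 97), (144, 136), (148, 123)]
22 [(140, 100), (144, 144), (148, 124), (256, 105), (260, 124)]
24 [(140, 105), (144, 151), (148, 112), (256, 121), (260, 150)]
26 [(16, 91), (140, 108), (144, 147), (148, 93), (256, 116), (260, 150)]
```

View pics/w3.png

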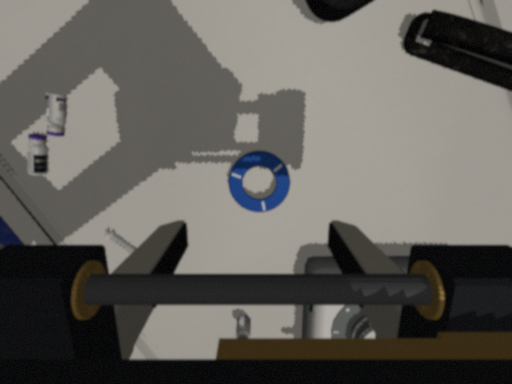

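The ring lies at pixel (258.7,181) with marks at (236,177), (278,169) and (264,206), so the mark phase is about 20-21° in the world. Nothing stands near it.

```bash
python3 - <<'E'
from h import *
c=read_camera("wrist");im=c["image"];hsv=cv2.cvtColor(im,cv2.COLOR_RGB2HSV)
m=((hsv[...,1]<100)&(im.min(2)>60)).astype(np.uint8)
M=np.zeros_like(m);cv2.circle(M,(259,181),19,1,-1);m&=M
k=max(cv2.findContours(m,0,2)[0],key=cv2.contourArea);e=cv2.fitEllipse(k);print(e)
# marks
w=((im.min(2)>105)).astype(np.uint8);M=np.zeros_like(m);cv2.circle(M,(259,181),27,1,-1);cv2.circle(M,(259,180),18,0,-1);w&=M
n,l,st,ce=cv2.connectedComponentsWithStats(w)
P=ray(c,*e[0],.016);Q=np.mean([ray(c,*x,.016) for x in ce[1:]],0);print("hole ctr",P)
for i in range(1,n):
    X=ray(c,*ce[i],.016);d=X-P;print(st[i,4],ce[i],X,np.degrees(np.arctan2(d[1],d[0])),np.hypot(*d[:2]))
top=cv2.imread("pics/top1.png");cv2.imwrite("pics/crop1.png",cv2.resize(top[140:200,188:248],(480,480),interpolation=cv2.INTER_CUBIC))
E
```

```text
((257.672119140625, 180.96070861816406), (32.6211051940918, 33.719200134277344), 100.46219635009766)
hole ctr [0.48337157 0.2127476  0.016     ]
23 [236.17391304 174.86956522] [0.46542815 0.22641339 0.016     ] 142.7069414179518 0.02255481964761027
25 [262.24 203.8 ] [0.47905666 0.18839232 0.016     ] -100.04657666566364 0.024734555062380037
```

View pics/crop1.png

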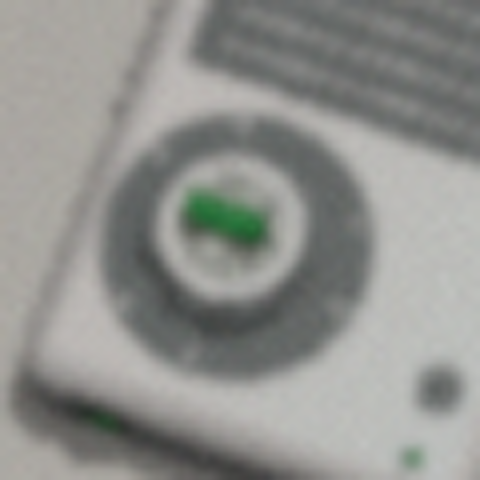

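The disk sits squarely in the mouth, tab up, with its white flange round at crop pixel (232,230).

```bash
python3 - <<'E'
from h import *
inc([.4834,.2130,.25],29)
E
```

```text
inc [0.028 0.008 0.353] [-0.000e+00  1.000e-04 -2.789e-01]
```

Call:
arm_command(
  increments=[
    [0.028,0.008,0.1,0,0,-0.05],
    [0.028,0.008,0.2,0,0,-0.11],
    [0.028,0.008,0.353,0,0,-0.165],
    [0.028,0.008,0.353,0,0,-0.22],
    [0.028,0.008,0.353,0,0,-0.279],
  ],
  fingers=-1,
)

```text
t: 8.0
tool_pos: [0.4833, 0.2128, 0.2494]
orientation: [-1.587, -2.711, 0.002]
force: [0.8, 0.9, 0.1]
opening: 0.093
gripper_force: 0.0
```

```bash
python3 - <<'E'
from h import *
inc([.4834,.2130,.1895],29)
c=read_camera("wrist");save(c,"w4.png");im=c["image"];hsv=cv2.cvtColor(im,cv2.COLOR_RGB2HSV)
m=((hsv[...,1]<100)&(im.min(2)>60)).astype(np.uint8)
a=proj(c,[.4834,.2130,.016]).round().astype(int);print(a)
M=np.zeros_like(m);cv2.circle(M,tuple(map(int,a)),28,1,-1);m&=M
k=max(cv2.findContours(m,0,2)[0],key=cv2.contourArea);e=cv2.fitEllipse(k);print(e,ray(c,*e[0],.016))
mm=cv2.inRange(hsv,(100,110,60),(125,255,255));k=max(cv2.findContours(mm,0,2)[0],key=cv2.contourArea);print(cv2.fitEllipse(cv2.convexHull(k)),ray(c,*cv2.fitEllipse(cv2.convexHull(k))[0],.014))
E
```

```text
inc [0.001 0.001 0.3  ] [-0.0004 -0.      0.0017]
[257 207]
((255.85633850097656, 205.71475219726562), (42.185977935791016, 45.854305267333984), 143.8619842529297) [0.48195836 0.21347489 0.016     ]
((256.3979187011719, 205.1517333984375), (76.6987075805664, 78.00484466552734), 89.88733673095703) [0.48240717 0.21351084 0.014     ]
```

Call:
arm_command(
  increments=[
    [0,0,0.1,0,0,0],
    [0,0,0.2,0,0,0],
    [0,0,0.27,0,0,0],
    [0,0,0.3,0,0,0],
    [0,0,0.3,0,0,0],
  ],
)

```text
t: 8.68
tool_pos: [0.4829, 0.2141, 0.19]
orientation: [-1.593, -2.707, 0.001]
force: [0.1, 0.4, -0.2]
opening: 0.0931
gripper_force: 0.0
```

Call:
arm_command(
  increments=[
    [0,0,0,0,0,0],
    [0,0,0,0,0,0],
    [0,0,0,0,0,0],
    [0,0,0,0,0,0],
    [0,0,0,0,0,0],
  ],
  fingers=1,
  force=35,
)

```text
t: 9.3
tool_pos: [0.4829, 0.2144, 0.1904]
orientation: [1.592, 2.708, 0.0]
force: [-1.4, -1.1, 3.9]
opening: 0.062
gripper_force: 35.0
```

Call:
arm_command(
  increments=[
    [0,0,-0.1,0,0,0],
    [0,0,-0.25,0,0,0],
    [0,0,-0.4,0,0,0],
    [0,0,-0.6,0,0,0],
    [0,0,-0.6,0,0,0],
  ],
)

```text
t: 9.93
tool_pos: [0.4842, 0.2148, 0.3139]
orientation: [1.59, 2.705, 0.008]
force: [-0.1, -0.3, -1.6]
opening: 0.0624
gripper_force: 35.0
```

```bash
python3 - <<'E'
from h import *
p,r=pose();c=read_camera("wrist");save(c,"w5.png");im=c["image"];hsv=cv2.cvtColor(im,cv2.COLOR_RGB2HSV)
zt=p[2]-.1895+.016
print(p,read_state()["q"],zt,proj(c,[p[0],p[1],zt]))
mm=cv2.inRange(hsv,(100,110,40),(125,255,255));k=max(cv2.findContours(mm,0,2)[0],key=cv2.contourArea);e=cv2.fitEllipse(cv2.convexHull(k));print(e,cv2.boundingRect(k),ray(c,*e[0],zt))
inc([.5388,.0433,.31],5)
E
```

```text
[0.4841775  0.21483296 0.31389466] [ 3.20740507e-01  8.49291320e-04  1.79631240e+00  1.60646094e-05
  1.34099248e+00 -1.87306387e-01] 0.14039466044655025 [253.99528416 239.55228545]
((257.3115539550781, 238.45669555664062), (102.01664733886719, 106.57637023925781), 88.41349792480469) (204, 187, 108, 88) [0.48551954 0.21636523 0.14039466]
inc [-0.883 -0.175  0.008] [ 0.0011 -0.      0.1339]
```

View pics/w5.png

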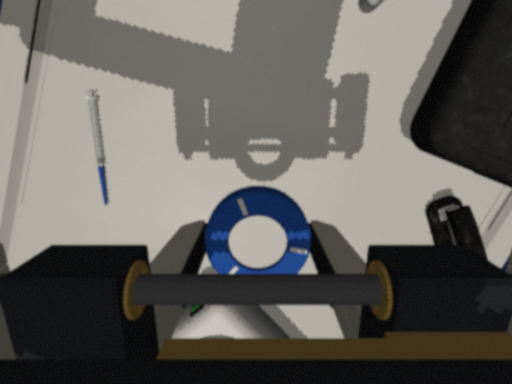

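The ring is held, centred at about (257.5,240), with marks at (243,207), (299,251) and (236,270). It sits about 2 mm right of the tool axis's projection, which looks like a camera offset, so I will measure the port relative to the held ring.

```bash
python3 - <<'E'
from h import *
p,r=pose();c=read_camera("wrist")
inc([.53,.07,.33],5);inc([.5453,-.0317,.33],None,P=(np.array([.53,.07,.33]),R.from_matrix(np.c_[[-np.sin(np.radians(5)),np.cos(np.radians(5)),0],[np.cos(np.radians(5)),np.sin(np.radians(5)),0],[0,0,-1]])))
im=c["image"];hsv=cv2.cvtColor(im,cv2.COLOR_RGB2HSV)
m=((hsv[...,1]<90)&(im.min(2)>100)).astype(np.uint8);M=np.zeros_like(m);cv2.circle(M,(258,241),31,1,-1);M[268:]=0;m&=M
k=max(cv2.findContours(m,0,1)[0],key=cv2.contourArea).reshape(-1,2);k=k[k[:,1]<266];e=cv2.fitEllipse(k)
zt=p[2]-.1895+.016;C=ray(c,*e[0],zt);print("hole",e,r.inv().apply(C-p)*1000)
for u in((243,207),(299,251),(235,271)):
    d=ray(c,*u,zt)-C;print(np.degrees(np.arctan2(d[1],d[0])),np.hypot(*d[:2]))
print("tool yaw",np.degrees(np.arctan2(*r.as_matrix()[[1,0],1])))
E
```

```text
inc [-0.745 -0.145 -0.1  ] [ 1.000e-04 -0.000e+00  1.339e-01]
inc [-0.513  0.032  0.   ] [0. 0. 0.]
hole ((257.2519226074219, 241.21783447265625), (51.988914489746094, 58.154659271240234), 90.35420989990234) [ -0.79770493   0.69962963 173.50388982]
140.12527990097072 0.022341612712939978
14.839693258989184 0.025219050186172015
-95.31856974598178 0.02345163653250844
tool yaw 29.10879523314761
```

Call:
arm_command(
  increments=[
    [-0.2,-0.03,-0.1,0,0,0.05],
    [-0.4,-0.06,-0.1,0,0,0.1],
    [-0.6,-0.1,-0.1,0,0,0.131],
    [-0.745,-0.145,-0.1,0,0,0.131],
    [-0.745,-0.145,-0.1,0,0,0.131],
  ],
)

```text
t: 10.65
tool_pos: [0.5297, 0.0682, 0.3279]
orientation: [-2.114, -2.321, 0.004]
force: [0.0, -0.0, -1.3]
opening: 0.0621
gripper_force: 35.0
```

Call:
arm_command(
  increments=[
    [-0.2,0.01,0,0,0,0],
    [-0.4,0.02,0,0,0,0],
    [-0.513,0.032,0,0,0,0],
    [-0.513,0.032,0,0,0,0],
    [-0.513,0.032,0,0,0,0],
  ],
)

```text
t: 11.28
tool_pos: [0.5459, -0.0303, 0.3291]
orientation: [-2.11, -2.325, 0.001]
force: [-0.3, 0.7, -1.4]
opening: 0.0622
gripper_force: 35.0
```

```bash
python3 - <<'E'
from h import *
p,r=pose();c=read_camera("wrist");save(c,"w6.png");p2,_=pose();print(p,p2,np.degrees(np.arctan2(*r.as_matrix()[[1,0],1])))
im=c["image"];hsv=cv2.cvtColor(im,cv2.COLOR_RGB2HSV);g=cv2.cvtColor(im,cv2.COLOR_RGB2GRAY)
print("expect",proj(c,[.5388,.0433,.062]),proj(c,[.5388,.0433,.083]))
h=cv2.HoughCircles(cv2.medianBlur(g[:190],3),cv2.HOUGH_GRADIENT,1,8,param1=80,param2=20,minRadius=22,maxRadius=60)
for a,b,q in h[0][:8]:
    z=.062 if q>40 else .083
    P=ray(c,a,b,z);print(a,b,q,P,np.linalg.norm(ray(c,a+q,b,z)-P))
zt=p[2]-.1895+.016;q=proj(c,p-[0,0,.1735]);print("tool proj",q)
E
```

```text
[ 0.5458858  -0.03031321  0.32914712] [ 0.54595014 -0.03015113  0.32942415] 5.556520239793061
expect [256.66545806 109.814948  ] [256.51551714 109.54570399]
259.5 107.5 53.8 [0.54094419 0.04535598 0.062     ] 0.04428548177388991
306.5 122.5 56.1 [0.58116027 0.03724385 0.062     ] 0.046743816242442345
321.5 130.5 56.1 [0.5946232  0.03200102 0.062     ] 0.04706100332721361
320.5 120.5 49.4 [0.59252248 0.03999505 0.062     ] 0.04108014769474755
286.5 131.5 48.4 [0.5654807  0.02829135 0.062     ] 0.040669523578124825
272.5 108.5 58.3 [0.55168632 0.04561986 0.062     ] 0.04801692700613975
312.5 115.5 47.1 [0.58530277 0.04332924 0.062     ] 0.03900336667803834
293.5 124.5 45.0 [0.5705861 0.0345643 0.062    ] 0.03757512440561831
tool proj [255.57008508 240.80502491]
```

View pics/w6.png

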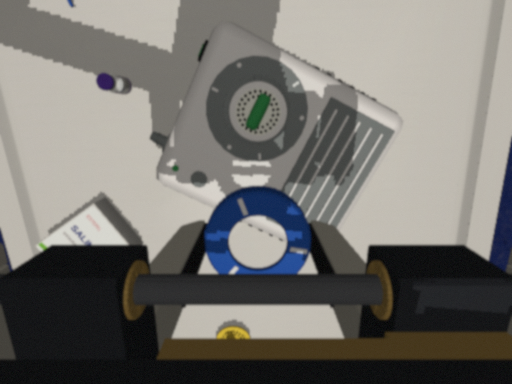

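The disk is seated in the port at about (257,110), tab up; the ring is held at (257,241), and the vial at (110,83) and carton are undisturbed.

```bash
python3 - <<'E'
from h import *
p,r=pose();c=read_camera("wrist");g=cv2.medianBlur(cv2.cvtColor(c["image"],cv2.COLOR_RGB2GRAY),3).astype(float)
def circ(r0,r1,sgn,c0):
    pts=[]
    for t in np.radians(np.arange(0,360,4)):
        rs=np.arange(r0,r1,.25);xs=np.float32(c0[0]+rs*np.cos(t));ys=np.float32(c0[1]+rs*np.sin(t))
        v=cv2.remap(g.astype(np.float32),xs[None],ys[None],1)[0];d=sgn*(v[6:]-v[:-6]);i=d.argmax()
        if d[i]>15: pts.append((xs[i+3],ys[i+3]))
    A=np.array(pts,float)
    for _ in range(4):
        s=np.linalg.lstsq(np.c_[2*A,np.ones(len(A))],(A**2).sum(1),rcond=None)[0];R_=np.sqrt(s[2]+s[:2]@s[:2]);e=np.abs(np.linalg.norm(A-s[:2],axis=1)-R_);A=A[e<max(1.2,2*np.median(e))]
    return s[:2],R_,len(A)
for n,a,z in(("flange",(44,60,1,(257,109.5)),.062),("disk",(22,36,-1,(257.5,110)),.082)):
    s,R_,k=circ(*a);print(n,s,R_,k,ray(c,*s,z),np.linalg.norm(ray(c,s[0]+R_,s[1],z)-ray(c,*s,z)))
inc([.538,.0435,.285],5.5)
E
```

```text
flange [256.29680459 108.18295345] 51.62794647083238 81 [0.5384911  0.04464891 0.062     ] 0.042568118962109484
disk [257.45719872 110.97679488] 29.41489359260452 90 [0.53972065 0.04243099 0.082     ] 0.022355241512203826
inc [ 0.37  -0.004  0.223] [-0.0002 -0.0002  0.0006]
```

Call:
arm_command(
  increments=[
    [0.15,-0.003,0,0,0,0],
    [0.3,-0.004,0,0,0,0],
    [0.371,-0.004,0.05,0,0,0],
    [0.371,-0.004,0.15,0,0,0],
    [0.371,-0.004,0.2,0,0,0],
  ],
)

```text
t: 12.0
tool_pos: [0.5376, 0.0428, 0.2883]
orientation: [-2.109, -2.326, 0.003]
force: [0.2, -0.5, -1.4]
opening: 0.0619
gripper_force: 35.0
```

Call:
arm_command(
  increments=[
    [0,0,0.025,0,0,0],
    [0,0,0.05,0,0,0],
    [0,0,0.075,0,0,0],
    [0,0,0.09,0,0,0],
    [0,0,0.1,0,0,0],
  ],
)

```text
t: 12.62
tool_pos: [0.5383, 0.0422, 0.2701]
orientation: [2.112, 2.326, 0.0]
force: [-1.1, -1.2, -1.3]
opening: 0.0622
gripper_force: 35.0
```

```bash
python3 - <<'E'
from h import *
s=read_state();print(s["tool_pos"],s["force"],s["wrist_torque"]);inc([.538,.0437,.262],5.5)
E
```

```text
[0.53834971 0.04224626 0.2701116 ] [-1.13638113 -1.19424175 -1.30453698] [-0.03117063 -0.11723174  0.05298885]
inc [ 0.007 -0.001  0.041] [0.     0.     0.0001]
```

Call:
arm_command(
  increments=[
    [0.005,0,0.008,0,0,0],
    [0.005,0,0.017,0,0,0],
    [0.005,0,0.026,0,0,0],
    [0.005,0,0.034,0,0,0],
    [0.005,0,0.04,0,0,0],
  ],
)

```text
t: 13.25
tool_pos: [0.5381, 0.0435, 0.262]
orientation: [-2.111, -2.326, 0.0]
force: [-3.5, 3.0, 5.9]
opening: 0.0619
gripper_force: 35.0
```

```bash
python3 - <<'E'
from h import *
s=read_state();print(s["tool_pos"],s["force"],s["wrist_torque"])
E
```

```text
[0.53807514 0.04353722 0.26197909] [-3.45268592  3.00507625  5.85359471] [ 0.49230803  0.56358941 -0.03947448]
```

Call:
arm_command(
  increments=[
    [0,0,0.001,0,0,0.04],
    [0,0,0.002,0,0,0.08],
    [0,0,0.003,0,0,0.12],
    [0,0,0.004,0,0,0.16],
    [0,0,0.005,0,0,0.2],
  ],
)

```text
t: 13.88
tool_pos: [0.5381, 0.0433, 0.2608]
orientation: [-2.73, -1.554, 0.001]
force: [-0.9, 2.4, -1.2]
opening: 0.0621
gripper_force: 35.0
```

```bash
cat > st.py <<'E'
from h import *
s=read_state();p,r=pose();print(s["t"],p,"F",np.round(s["force"],1),"M",np.round(s["wrist_torque"],2),"yaw",np.degrees(np.arctan2(*r.as_matrix()[[1,0],1])),"op",s["opening"],"q6",s["q"][5])
E
python3 st.py
```

```text
13.875 [0.5380836  0.04333583 0.2608062 ] F [-0.9  2.4 -1.2] M [0.28 0.03 0.07] yaw -30.70943384304056 op 0.06214391020313378 q6 0.521302954964606
```

Call:
arm_command(
  increments=[
    [0,0,0.001,0,0,0.035],
    [0,0,0.002,0,0,0.07],
    [0,0,0.003,0,0,0.105],
    [0,0,0.004,0,0,0.14],
    [0,0,0.005,0,0,0.175],
  ],
)

```text
t: 14.5
tool_pos: [0.5383, 0.0433, 0.2603]
orientation: [3.049, 0.756, 0.0]
force: [-2.4, 1.6, 2.0]
opening: 0.062
gripper_force: 35.0
```

```bash
python3 st.py
```

```text
14.5 [0.53828812 0.04331783 0.26032207] F [-2.4  1.6  2. ] M [0.24 0.22 0.69] yaw -62.14693798230874 op 0.06196961826037817 q6 1.0701342774080367
```

Call:
arm_command(
  increments=[
    [0,0,0,0,0,0],
    [0,0,0,0,0,0.01],
    [0,0,0.001,0,0,0.02],
    [0,0,0.001,0,0,0.03],
    [0,0,0.001,0,0,0.04],
  ],
  force=60,
)

```text
t: 15.12
tool_pos: [0.5383, 0.0433, 0.2602]
orientation: [3.09, 0.566, 0.001]
force: [-2.5, 1.4, 5.1]
opening: 0.0618
gripper_force: 60.0
```

```bash
python3 st.py
```

```text
15.125 [0.53830923 0.04334841 0.26024195] F [-2.5  1.4  5.1] M [0.06 0.34 0.84] yaw -69.2333709678338 op 0.06181903170853488 q6 1.1939281826018098
```

Call:
arm_command(
  increments=[
    [0,0,0,0,0,0.01],
    [0,0,0,0,0,0.02],
    [0,0,0,0,0,0.03],
    [0,0,0,0,0,0.04],
    [0,0,0,0,0,0.045],
  ],
)

```text
t: 15.75
tool_pos: [0.5383, 0.0433, 0.2601]
orientation: [3.122, 0.346, 0.0]
force: [-2.1, 1.5, 5.7]
opening: 0.0611
gripper_force: 60.0
```

```bash
python3 st.py
```

```text
15.75 [0.53825506 0.04332153 0.26011673] F [-2.1  1.5  5.7] M [-0.1   0.33  0.88] yaw -77.34656344039537 op 0.0611230383462573 q6 1.3354763633480429
```

```bash
python3 - <<'E'
from h import *
c=read_camera("wrist");save(c,"w7.png")
a=cv2.imread("pics/w6.png")[150:300,150:370];b=cv2.imread("pics/w7.png")[150:300,150:370]
cv2.imwrite("pics/cmp.png",cv2.resize(np.hstack([a,b]),(800,273)))
E
```

```text
(no output)
```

View pics/cmp.png

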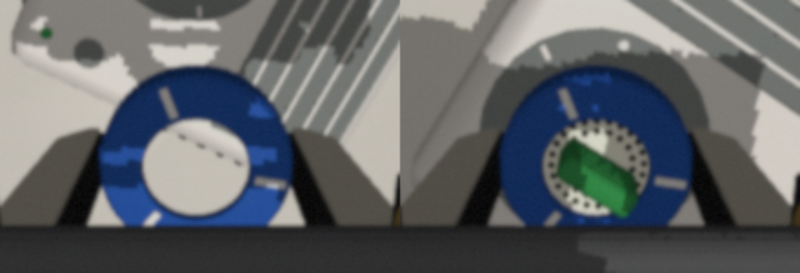

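The comparison shows the marks at the same place in the gripper, (168,103) before and (567-400,103) now, so there is no slip. The mark stands nearly at the bar (545,53). I'll keep turning until the moment rises.

Call:
arm_command(
  increments=[
    [0,0,0,0,0,0.005],
    [0,0,0,0,0,0.01],
    [0,0,0,0,0,0.015],
    [0,0,0,0,0,0.02],
    [0,0,0,0,0,0.025],
  ],
)

```text
t: 16.42
tool_pos: [0.5382, 0.0433, 0.2601]
orientation: [3.133, 0.223, 0.0]
force: [-3.1, 0.6, 5.5]
opening: 0.0618
gripper_force: 60.0
```

```bash
python3 st.py
```

```text
16.425 [0.53823759 0.04329361 0.26006336] F [-3.1  0.6  5.5] M [-0.14  0.42 -0.37] yaw -81.85795245996634 op 0.0617856168686979 q6 1.414101722100576
```

Call:
arm_command(
  increments=[
    [0,0,0,0,0,0.004],
    [0,0,0,0,0,0.008],
    [0,0,0,0,0,0.012],
    [0,0,0,0,0,0.016],
    [0,0,0,0,0,0.02],
  ],
)

```text
t: 17.05
tool_pos: [0.5382, 0.0433, 0.26]
orientation: [3.139, 0.127, 0.0]
force: [-2.7, 0.8, 6.1]
opening: 0.0616
gripper_force: 60.0
```

```bash
python3 st.py; python3 - <<'E'
from h import *
c=read_camera("wrist");save(c,"w8.png")
for n in("w6","w7","w8"):
    im=cv2.imread(f"pics/{n}.png")[150:300,150:370];H=cv2.cvtColor(im,cv2.COLOR_BGR2HSV)
    w=((H[...,1]<110)&(H[...,2]>90)).astype(np.uint8);M=np.zeros_like(w);cv2.circle(M,(107,90),46,1,-1);cv2.circle(M,(107,90),31,0,-1);w&=M
    k,l,s,ce=cv2.connectedComponentsWithStats(w);print(n,[(ce[i].round(1).tolist(),int(s[i,4])) for i in range(1,k) if s[i,4]>12])
E
python3 st.py
```

```text
17.05 [0.53823402 0.04333649 0.26002497] F [-2.7  0.8  6.1] M [-0.18  0.35  2.08] yaw -85.36471038496875 op 0.06156132420222266 q6 1.4755948670212766
w6 [([91.7, 54.9], 97), ([145.7, 99.7], 76), ([83.4, 120.2], 62)]
w7 [([91.3, 54.9], 95), ([145.6, 99.6], 80), ([84.0, 119.6], 52)]
w8 [([90.9, 55.3], 94), ([145.8, 99.3], 77), ([84.4, 119.7], 48)]
17.1 [0.53824431 0.04331682 0.26002773] F [-1.4  0.9  4.6] M [-0.18  0.37  0.38] yaw -85.40950989749275 op 0.061595479465800324 q6 1.4763316956575605
```

Call:
arm_command(
  increments=[
    [0,0,0,0,0,0.004],
    [0,0,0,0,0,0.008],
    [0,0,0,0,0,0.012],
    [0,0,0,0,0,0.016],
    [0,0,0,0,0,0.02],
  ],
)

```text
t: 17.73
tool_pos: [0.5381, 0.0431, 0.2599]
orientation: [3.141, 0.026, -0.001]
force: [-3.9, -0.6, 6.2]
opening: 0.0616
gripper_force: 60.0
```

```bash
cat > mk.py <<'E'
from h import *
c=read_camera("wrist");save(c,"w9.png")
for n in("w6","w9"):
    im=cv2.imread(f"pics/{n}.png")[150:300,150:370];H=cv2.cvtColor(im,cv2.COLOR_BGR2HSV)
    w=((H[...,1]<110)&(H[...,2]>90)).astype(np.uint8);M=np.zeros_like(w);cv2.circle(M,(107,90),46,1,-1);cv2.circle(M,(107,90),31,0,-1);w&=M
    k,l,s,ce=cv2.connectedComponentsWithStats(w);print(n,[(ce[i].round(1).tolist(),int(s[i,4])) for i in range(1,k) if s[i,4]>12])
E
python3 st.py; python3 mk.py; python3 st.py
```

```text
17.725 [0.53813805 0.04313089 0.25993455] F [-3.9 -0.6  6.2] M [-0.39  0.59  0.58] yaw -89.06856316974476 op 0.06161756900742503 q6 1.5396706099201105
w6 [([91.7, 54.9], 97), ([145.7, 99.7], 76), ([83.4, 120.2], 62)]
w9 [([91.4, 55.0], 95), ([145.6, 99.8], 76), ([84.0, 119.6], 49)]
17.775 [0.53815724 0.04311552 0.25997681] F [-2.4 -0.   6.6] M [-0.38  0.59  0.31] yaw -89.10854371698478 op 0.06170613531187341 q6 1.540362645002328
```

Call:
arm_command(
  increments=[
    [0,0,0,0,0,0.006],
    [0,0,0,0,0,0.012],
    [0,0,0,0,0,0.018],
    [0,0,0,0,0,0.024],
    [0,0,0,0,0,0.03],
  ],
)

```text
t: 18.4
tool_pos: [0.538, 0.0433, 0.2599]
orientation: [3.139, -0.121, -0.001]
force: [-3.1, -0.5, 5.4]
opening: 0.0615
gripper_force: 60.0
```

```bash
python3 st.py; python3 mk.py; python3 - <<'E'
from h import *
im=cv2.imread("pics/w9.png")[110:310,150:370]
cv2.imwrite("pics/z9.png",cv2.resize(im,(660,600),interpolation=cv2.INTER_CUBIC))
E
```

```text
18.4 [0.53803228 0.0432631  0.25990391] F [-3.1 -0.5  5.4] M [-0.29  0.67  1.25] yaw -94.42089207829859 op 0.06154641440064256 q6 1.6333664418771425
w6 [([91.7, 54.9], 97), ([145.7, 99.7], 76), ([83.4, 120.2], 62)]
w9 [([91.1, 55.3], 98), ([146.0, 99.7], 70), ([84.2, 119.8], 46)]
```

View pics/z9.png

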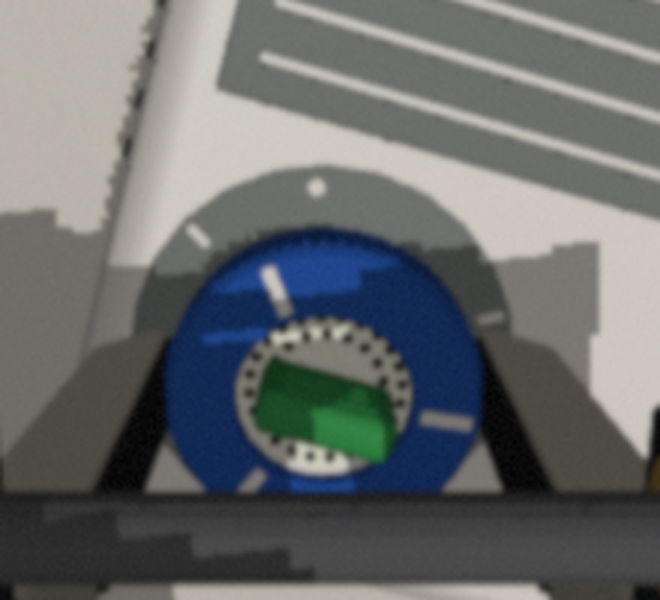

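The marks have passed the bar by roughly 20° with little moment felt; that is odd, so I'll average the moment at rest before going further. I've also used up my picture allowance (one over), so from here I use numbers only.

```bash
cat > av.py <<'E'
from h import *
L=[];
for i in range(6):
    c=read_camera("wrist");s=read_state();L.append(np.r_[s["force"],s["wrist_torque"],s["joint_torque"][5],s["tool_pos"][2]*1000])
print(s["t"],np.round(L,2)[:, [2,5,6,7]].tolist(),"mean",np.round(np.mean(L,0),2),"q6",s["q"][5])
E
python3 av.py
```

```text
18.75 [[5.88, 0.8, 0.96, 259.88], [5.66, 0.78, 0.85, 259.91], [5.48, 0.85, 0.82, 259.93], [5.13, 0.84, 0.81, 259.92], [5.62, 0.82, 0.81, 259.91], [6.27, 0.77, 0.81, 259.89]] mean [-3.3600e+00  9.5000e-01  5.6700e+00 -2.1000e-01  5.9000e-01  8.1000e-01
  8.4000e-01  2.5991e+02] q6 1.6331709457340255
```

Call:
arm_command(
  increments=[
    [0,0,0,0,0,0.01],
    [0,0,0,0,0,0.02],
    [0,0,0,0,0,0.03],
    [0,0,0,0,0,0.04],
    [0,0,0,0,0,0.04],
  ],
)

```text
t: 19.38
tool_pos: [0.5378, 0.0428, 0.2599]
orientation: [3.124, -0.32, -0.003]
force: [-6.1, -1.1, 8.5]
opening: 0.0616
gripper_force: 60.0
```

```bash
python3 st.py;python3 av.py; python3 mk.py
```

```text
19.375 [0.53777369 0.04279864 0.25990104] F [-6.1 -1.1  8.5] M [-1.35  1.34  0.13] yaw -101.6877604143556 op 0.06162233722305664 q6 1.760059208877218
19.675 [[8.21, 0.17, 0.27, 259.87], [8.57, 0.24, 0.25, 259.91], [8.29, 0.26, 0.24, 259.87], [8.66, 0.22, 0.24, 259.9], [9.19, 0.2, 0.24, 259.9], [7.99, 0.25, 0.24, 259.93]] mean [-5.550e+00 -1.070e+00  8.490e+00 -1.360e+00  1.340e+00  2.200e-01
  2.500e-01  2.599e+02] q6 1.7594689246915547
w6 [([91.7, 54.9], 97), ([145.7, 99.7], 76), ([83.4, 120.2], 62)]
w9 [([91.5, 55.0], 98), ([145.8, 100.0], 65), ([83.9, 119.7], 43)]
```

The ring turns past the bar while I press it down with 8 N, and the tilting moments are growing, so it is likely cocked. I'll let go, let it settle and see how it moves.

Call:
arm_command(
  increments=[
    [0,0,0,0,0,0],
    [0,0,0,0,0,0],
    [0,0,0,0,0,0],
    [0,0,0,0,0,0],
    [0,0,0,0,0,0],
  ],
  fingers=-0.65,
)

```text
t: 20.35
tool_pos: [0.5382, 0.0434, 0.2599]
orientation: [-3.126, 0.317, -0.0]
force: [-0.5, -0.5, -0.1]
opening: 0.0768
gripper_force: 0.0
```

```bash
cp pics/w9.png pics/w9a.png; python3 st.py; python3 mk.py; python3 - <<'E'
from h import *
# after image outlines: compare blue hull and hole before/after
for n in("w6","w9a","w9"):
    im=cv2.imread(f"pics/{n}.png");H=cv2.cvtColor(im,cv2.COLOR_BGR2HSV)
    m=cv2.inRange(H,(100,110,30),(125,255,255));m[:150]=0;m[275:]=0
    k=max(cv2.findContours(m,0,2)[0],key=cv2.contourArea);h=cv2.convexHull(k).reshape(-1,2).astype(float);h=h[h[:,1]<255]
    s=np.linalg.lstsq(np.c_[2*h,np.ones(len(h))],(h**2).sum(1),rcond=None)[0];print(n,s[:2],np.sqrt(s[2]+s[:2]@s[:2]),cv2.boundingRect(k))
E
```

```text
20.35 [0.53822537 0.04336606 0.25989426] F [-0.5 -0.5 -0.1] M [ 0.04 -0.01  0.  ] yaw -101.57515466645496 op 0.07684703873770407 q6 1.7582209013373615
w6 [([91.7, 54.9], 97), ([145.7, 99.7], 76), ([83.4, 120.2], 62)]
w9 [([91.6, 55.3], 92), ([146.5, 100.7], 50), ([86.1, 120.0], 27)]
w6 [257.31432886 240.76145292] 53.85853912442006 (203, 187, 109, 88)
w9a [257.3600871  239.99259815] 53.80761740528077 (204, 186, 108, 89)
w9 [258.93223201 240.02192988] 52.89155590651906 (206, 187, 107, 88)
```

Call:
arm_command(
  increments=[
    [0,0,0,0,0,-0.055],
    [0,0,0,0,0,-0.11],
    [0,0,0,0,0,-0.165],
    [0,0,0,0,0,-0.22],
    [0,0,0,0,0,-0.275],
  ],
)

```text
t: 21.02
tool_pos: [0.5382, 0.0434, 0.2599]
orientation: [-2.968, -1.029, -0.0]
force: [-0.4, 0.2, -0.5]
opening: 0.0767
gripper_force: 0.0
```

Call:
arm_command(
  increments=[
    [0,0,0,0,0,-0.055],
    [0,0,0,0,0,-0.11],
    [0,0,0,0,0,-0.165],
    [0,0,0,0,0,-0.22],
    [0,0,0,0,0,-0.275],
  ],
)

```text
t: 21.65
tool_pos: [0.5382, 0.0433, 0.26]
orientation: [2.265, 2.177, 0.0]
force: [0.7, -1.0, -0.0]
opening: 0.0768
gripper_force: 0.0
```

```bash
python3 st.py; python3 - <<'E'
from h import *
p,r=pose();c=read_camera("wrist");save(c,"w10.png")
inc([.538,.0427,.2599])
im=cv2.imread("pics/w10.png");H=cv2.cvtColor(im,cv2.COLOR_BGR2HSV)
m=cv2.inRange(H,(100,110,30),(125,255,255));m[:150]=0;m[275:]=0
k=max(cv2.findContours(m,0,2)[0],key=cv2.contourArea);h=cv2.convexHull(k).reshape(-1,2).astype(float);h=h[h[:,1]<255]
s=np.linalg.lstsq(np.c_[2*h,np.ones(len(h))],(h**2).sum(1),rcond=None)[0];print(s[:2],np.sqrt(s[2]+s[:2]@s[:2]),cv2.boundingRect(k))
w=((H[...,1]<110)&(H[...,2]>90)).astype(np.uint8);M=np.zeros_like(w);cv2.circle(M,(258,240),46,1,-1);cv2.circle(M,(258,241),31,0,-1);w&=M;w[276:]=0
n,l,st,ce=cv2.connectedComponentsWithStats(w)
C=ray(c,*s[:2],p[2]-.1745)
for i in range(1,n):
    if st[i,4]>12:d=ray(c,*ce[i],p[2]-.1745)-C;print(ce[i].round(1),st[i,4],np.degrees(np.arctan2(d[1],d[0])).round(1),np.hypot(*d[:2]).round(4))
E
```

```text
21.65 [0.53823496 0.04334341 0.25995982] F [ 0.7 -1.  -0. ] M [-0.03 -0.08  0.09] yaw -2.248671789219079 op 0.076753895012832 q6 0.024624873275274788
inc [-0.003 -0.001  0.   ] [0. 0. 0.]
[254.46244767 238.00864602] 52.60944839636938 (202, 186, 106, 89)
[227.4 215.4] 84 135.6 0.0208
[227.9 240.9] 85 -175.5 0.0156
[295.9 234.1] 103 3.6 0.0242
[244.4 272.4] 19 -107.4 0.0233
```

Call:
arm_command(
  increments=[
    [-0.003,0,0,0,0,0],
    [-0.003,0,0,0,0,0],
    [-0.003,0,0,0,0,0],
    [-0.003,0,0,0,0,0],
    [-0.003,0,0,0,0,0],
  ],
  fingers=1,
  force=45,
)

```text
t: 22.32
tool_pos: [0.5372, 0.0427, 0.2596]
orientation: [-2.272, -2.166, 0.004]
force: [-7.2, -1.4, 4.3]
opening: 0.0616
gripper_force: 45.0
```

```bash
python3 st.py
```

```text
22.325 [0.53724023 0.04268468 0.25956757] F [-7.2 -1.4  4.3] M [-0.19  1.13  0.07] yaw -2.7460966390815407 op 0.06163683867005851 q6 0.03220470779972307
```

Call:
arm_command(
  increments=[
    [0,0,0,0,0,0.01],
    [0,0,0,0,0,0.02],
    [0,0,0,0,0,0.03],
    [0,0,0,0,0,0.04],
    [0,0,0,0,0,0.05],
  ],
)

```text
t: 22.95
tool_pos: [0.537, 0.0421, 0.2595]
orientation: [-2.435, -1.983, 0.008]
force: [-10.6, -8.1, 6.3]
opening: 0.0617
gripper_force: 45.0
```

```bash
python3 st.py;python3 av.py
```

```text
22.95 [0.53695309 0.04206221 0.25946235] F [-10.6  -8.1   6.3] M [-1.6   1.65  1.57] yaw -11.682177552870897 op 0.06173368622446659 q6 0.18870434028197028
23.25 [[6.75, 1.16, 0.97, 259.45], [6.3, 1.01, 1.4, 259.47], [5.37, 0.97, 1.1, 259.47], [6.35, 1.02, 1.02, 259.43], [5.56, 0.97, 1.0, 259.45], [6.46, 1.01, 1.0, 259.43]] mean [-10.13  -6.01   6.13  -1.09   1.51   1.02   1.08 259.45] q6 0.18828544485948634
```

The lateral force (-10, -6 N) and tilting moments show the ring is cocked on the thread, so I'll unscrew it back to the dots. Meanwhile I'll recheck the port centre against the top camera.

Call:
arm_command(
  increments=[
    [-0.004,-0.007,0,0,0,-0.05],
    [-0.004,-0.007,0,0,0,-0.105],
    [-0.004,-0.007,-0.002,0,0,-0.16],
    [-0.004,-0.007,-0.003,0,0,-0.215],
    [-0.004,-0.007,-0.004,0,0,-0.27],
  ],
)

```text
t: 23.88
tool_pos: [0.5373, 0.0419, 0.2602]
orientation: [1.397, 2.811, 0.001]
force: [10.1, -1.3, -12.3]
opening: 0.0618
gripper_force: 45.0
```

```bash
python3 st.py; python3 - <<'E'
from h import *
import pickle
c=pickle.load(open("cs.pkl","rb"))["top"];g=cv2.cvtColor(c["image"],cv2.COLOR_RGB2GRAY)
pts=[];c0=np.array([217.7,170.8])
for t in np.radians(np.arange(0,360,5)):
    rs=np.arange(13,21,.2);xs=np.float32(c0[0]+rs*np.cos(t));ys=np.float32(c0[1]+rs*np.sin(t))
    v=cv2.remap(g.astype(np.float32),xs[None],ys[None],1)[0];d=v[6:]-v[:-6];i=d.argmax()
    if d[i]>12: pts.append((xs[i+3],ys[i+3]))
e=cv2.fitEllipse(np.float32(pts));P=ray(c,*e[0],.063);print(len(pts),e,P,np.linalg.norm(ray(c,e[0][0]+e[1][1]/2,e[0][1],.063)-P))
# same camera, known reference: ring and disk table positions for bias: ring
im=c["image"];m=cv2.inRange(cv2.cvtColor(im,cv2.COLOR_RGB2HSV),(100,100,60),(125,255,255));m[:175]=0;m[220:]=0;m[:,:130]=0;m[:,175:]=0
k=max(cv2.findContours(m,0,2)[0],key=cv2.contourArea);e=cv2.fitEllipse(cv2.convexHull(k));print("ring",e,ray(c,*e[0],.014),"gripped TCP .4829 .2142")
E
```

```text
23.875 [0.53734279 0.04185258 0.26015303] F [ 10.1  -1.3 -12.3] M [-0.5  -1.78 -0.54] yaw 37.13014923382253 op 0.06179182513393022 q6 -0.6651831569126591
72 ((217.1671600341797, 170.453125), (33.141441345214844, 34.271636962890625), 72.72114562988281) [0.53582181 0.04230906 0.063     ] 0.04164866871120571
ring ((152.9063720703125, 197.22813415527344), (23.026004791259766, 24.025529861450195), 63.06425094604492) [0.47948317 0.21044552 0.014     ] gripped TCP .4829 .2142
```

Call:
arm_command(
  increments=[
    [0,0.004,-0.004,0,0,-0.03],
    [0,0.007,-0.008,0,0,-0.07],
    [0,0.011,-0.011,0,0,-0.11],
    [0,0.011,-0.014,0,0,-0.15],
    [0,0.011,-0.016,0,0,-0.19],
  ],
)

```text
t: 24.5
tool_pos: [0.5386, 0.0427, 0.2622]
orientation: [0.512, 3.099, -0.002]
force: [9.3, -4.5, -17.2]
opening: 0.0617
gripper_force: 45.0
```

```bash
python3 st.py
```

```text
24.5 [0.53860792 0.0427306  0.26223494] F [  9.3  -4.5 -17.2] M [-1.11 -1.87 -0.55] yaw 71.22866436339805 op 0.061661032531266785 q6 -1.2579434914278054
```

Call:
arm_command(
  increments=[
    [-0.003,0,-0.004,0,0,-0.04],
    [-0.006,0,-0.008,0,0,-0.08],
    [-0.006,0,-0.012,0,0,-0.12],
    [-0.006,0,-0.016,0,0,-0.16],
    [-0.006,0,-0.02,0,0,-0.19],
  ],
)

```text
t: 25.12
tool_pos: [0.5394, 0.0432, 0.2675]
orientation: [0.422, -3.112, -0.001]
force: [-0.1, 0.9, -0.5]
opening: 0.0618
gripper_force: 45.0
```

```bash
python3 st.py
```

```text
25.125 [0.53935865 0.04324521 0.26746948] F [-0.1  0.9 -0.5] M [ 0.27 -0.15 -0.07] yaw 105.45180411703197 op 0.06178632747872574 q6 -1.855458640809892
```

Call:
arm_command(
  increments=[
    [0,0,0.005,0,0,0],
    [0,0,0.01,0,0,0],
    [0,0,0.015,0,0,0],
    [0,0,0.015,0,0,0],
    [0,0,0.015,0,0,0],
  ],
)

```text
t: 25.75
tool_pos: [0.5394, 0.0432, 0.2647]
orientation: [0.421, -3.113, -0.0]
force: [-0.6, 3.1, -1.9]
opening: 0.0618
gripper_force: 45.0
```

```bash
python3 st.py
```

```text
25.75 [0.53936487 0.04324082 0.26469577] F [-0.6  3.1 -1.9] M [ 0.44  0.19 -0.03] yaw 105.40380700138272 op 0.06181452430864128 q6 -1.8545051675086597
```

Call:
arm_command(
  increments=[
    [0,0,0,0,0,0],
    [0,0,0,0,0,0],
    [0,0,0,0,0,0],
    [0,0,0,0,0,0],
    [0,0,0,0,0,0],
  ],
  fingers=-0.65,
)

```text
t: 26.38
tool_pos: [0.5396, 0.0431, 0.265]
orientation: [-0.422, 3.113, -0.0]
force: [-0.3, -0.3, 0.0]
opening: 0.0764
gripper_force: 0.0
```

```bash
cat > ring.py <<'E'
from h import *
p,r=pose();c=read_camera("wrist");save(c,"wr.png")
im=cv2.imread("pics/wr.png");H=cv2.cvtColor(im,cv2.COLOR_BGR2HSV)
m=cv2.inRange(H,(100,110,30),(125,255,255));m[:150]=0;m[275:]=0
k=max(cv2.findContours(m,0,2)[0],key=cv2.contourArea);h=cv2.convexHull(k).reshape(-1,2).astype(float);h=h[h[:,1]<255]
s=np.linalg.lstsq(np.c_[2*h,np.ones(len(h))],(h**2).sum(1),rcond=None)[0];R_=np.sqrt(s[2]+s[:2]@s[:2]);print("hull",s[:2].round(1),R_.round(1),"depth-z est",np.round(.03150*c["fx"]/R_,4))
w=((H[...,1]<110)&(H[...,2]>85)).astype(np.uint8);M=np.zeros_like(w);cv2.circle(M,tuple(int(round(x)) for x in s[:2]),46,1,-1);cv2.circle(M,tuple(int(round(x)) for x in s[:2]+[0,1]),33,0,-1);w&=M;w[276:]=0
n,l,st,ce=cv2.connectedComponentsWithStats(w);zt=p[2]-.1740
C=ray(c,*s[:2],zt);print("ctr",C,"in tool mm",r.inv().apply(C-p)*1000)
for i in range(1,n):
    if st[i,4]>12:d=ray(c,*ce[i],zt)-C;print(ce[i].round(1),st[i,4],np.degrees(np.arctan2(d[1],d[0])).round(1),np.hypot(*d[:2]).round(4))
E
python3 st.py;python3 ring.py
```

```text
26.375 [0.53958695 0.04312919 0.26499444] F [-0.3 -0.3  0. ] M [ 0.04 -0.19 -0.03] yaw 105.42282531992743 op 0.07644175713213473 q6 -1.8549279456197116
hull [257.9 233.5] 52.1 depth-z est 0.1747
ctr [0.53565983 0.04113886 0.09099444] in tool mm [  4.33629441  -0.86423567 173.99952127]
[228.  208.1] 86 -117.0 0.0228
[297.1 230.5] 81 110.2 0.0226
[247.  269.4] 44 -0.1 0.0241
```

Call:
arm_command(
  increments=[
    [0.008,0.002,0.008,0,0,0],
    [0.008,0.002,0.015,0,0,0],
    [0.008,0.002,0.015,0,0,0],
    [0.008,0.002,0.015,0,0,0],
    [0.008,0.002,0.015,0,0,0],
  ],
)

```text
t: 27.05
tool_pos: [0.5379, 0.0431, 0.262]
orientation: [-0.422, 3.113, -0.0]
force: [0.1, -0.1, 0.3]
opening: 0.0766
gripper_force: 0.0
```

```bash
python3 st.py;python3 ring.py
```

```text
27.05 [0.5379434  0.04312664 0.26201883] F [ 0.1 -0.1  0.3] M [ 0.05 -0.13 -0.01] yaw 105.4301907314992 op 0.07656307461396736 q6 -1.8551004820054553
hull [257.2 238. ] 52.9 depth-z est 0.1721
ctr [0.53683611 0.04149434 0.08801883] in tool mm [  1.52499899  -1.26653412 173.99988732]
[227.3 212.8] 79 -116.7 0.0229
[296.1 235.3] 82 109.8 0.0225
```

Call:
arm_command(
  increments=[
    [0,0,0,0,0,0],
    [0,0,0,0,0,0],
    [0,0,0,0,0,0],
    [0,0,0,0,0,0],
    [0,0,0,0,0,0],
  ],
  fingers=1,
  force=20,
)

```text
t: 27.72
tool_pos: [0.5379, 0.0431, 0.2619]
orientation: [-0.422, 3.113, -0.0]
force: [-0.7, -0.7, 0.1]
opening: 0.0625
gripper_force: 20.0
```

```bash
python3 st.py;python3 ring.py
```

```text
27.725 [0.53789965 0.04311318 0.26194109] F [-0.7 -0.7  0.1] M [ 0.06 -0.16 -0.  ] yaw 105.42833718754059 op 0.062490235016757906 q6 -1.8550939556206203
hull [257.3 239.2] 54.0 depth-z est 0.1686
ctr [0.5375526  0.04173612 0.08794109] in tool mm [  0.70765883  -1.22751072 174.00002642]
[227.6 212.9] 84 -118.4 0.0233
[296.1 235.3] 84 111.7 0.0226
```

Call:
arm_command(
  increments=[
    [0,0,0.001,0,0,0.04],
    [0,0,0.003,0,0,0.08],
    [0,0,0.005,0,0,0.12],
    [0,0,0.007,0,0,0.16],
    [0,0,0.008,0,0,0.2],
  ],
)

```text
t: 28.4
tool_pos: [0.5378, 0.0432, 0.2603]
orientation: [-0.567, -3.09, -0.0]
force: [-1.0, 0.5, 1.1]
opening: 0.0625
gripper_force: 20.0
```

```bash
python3 st.py;python3 ring.py
```

```text
28.4 [0.53783772 0.04322602 0.26031182] F [-1.   0.5  1.1] M [ 0.11 -0.05 -0.02] yaw 69.19353293953907 op 0.06251374278651671 q6 -1.2226549849549988
hull [257.2 239.2] 53.9 depth-z est 0.1688
ctr [0.5374924  0.04293405 0.08631182] in tool mm [ 1.71531349e-01 -4.22422737e-01  1.73999990e+02]
[227.8 213. ] 91 -154.8 0.0231
[296.1 235.3] 84 75.5 0.0226
[246.8 273.1] 19 -36.6 0.0229
```

Forces stay near zero, and the ring turned 36° cleanly. Next 30° more, easing down a touch.

Call:
arm_command(
  increments=[
    [0,0,0,0,0,0.034],
    [0,0,0.001,0,0,0.068],
    [0,0,0.001,0,0,0.102],
    [0,0,0.001,0,0,0.136],
    [0,0,0.001,0,0,0.17],
  ],
)

```text
t: 29.08
tool_pos: [0.5378, 0.0433, 0.2602]
orientation: [-1.358, -2.833, -0.001]
force: [0.0, 0.8, 0.2]
opening: 0.0621
gripper_force: 20.0
```

```bash
python3 st.py;python3 ring.py
```

```text
29.075 [0.53784496 0.04334435 0.26021277] F [0.  0.8 0.2] M [ 0.32 -0.14  0.34] yaw 38.768553441125256 op 0.06211436417790867 q6 -0.6915397908462738
hull [257.3 239.6] 54.2 depth-z est 0.1679
ctr [0.53824149 0.0436416  0.08621277] in tool mm [-8.69050977e-02  4.67418073e-01  1.74000056e+02]
[228.  213.7] 82 175.1 0.0229
[296.1 235.1] 85 45.9 0.0226
```

Call:
arm_command(
  increments=[
    [0,0,0,0,0,0],
    [0,0,0,0,0,0.012],
    [0,0,0,0,0,0.025],
    [0,0,0,0,0,0.04],
    [0,0,0,0,0,0.055],
  ],
  force=60,
)

```text
t: 29.75
tool_pos: [0.5378, 0.0433, 0.2601]
orientation: [-1.592, -2.708, 0.0]
force: [-0.8, 2.0, 1.4]
opening: 0.0614
gripper_force: 60.0
```

```bash
python3 st.py;python3 av.py;python3 ring.py
```

```text
29.75 [0.53783353 0.04334307 0.26007236] F [-0.8  2.   1.4] M [ 0.25 -0.17  0.91] yaw 29.1183096463421 op 0.061359100520067725 q6 -0.5228454987868886
30.05 [[1.03, 0.19, -0.25, 260.06], [-0.06, 0.04, 0.68, 260.06], [0.66, 0.04, 0.29, 260.04], [0.46, 0.08, 0.12, 260.07], [0.26, 0.09, 0.09, 260.06], [0.16, 0.14, 0.1, 260.09]] mean [-7.6000e-01  1.9400e+00  4.2000e-01  3.7000e-01 -1.5000e-01  1.0000e-01
  1.7000e-01  2.6006e+02] q6 -0.5217280333505026
hull [257.3 239.2] 53.9 depth-z est 0.1689
ctr [0.53833155 0.04388234 0.08608577] in tool mm [  0.24872365   0.72750252 174.00013944]
[227.9 213. ] 91 165.2 0.0231
[296.1 235.2] 90 35.5 0.0225
[246.5 272.9] 21 -77.3 0.0229
```

Call:
arm_command(
  increments=[
    [0,0,0,0,0,0.01],
    [0,0,0,0,0,0.02],
    [0,0,0,0,0,0.03],
    [0,0,0,0,0,0.04],
    [0,0,0,0,0,0.05],
  ],
)

```text
t: 30.72
tool_pos: [0.5378, 0.0432, 0.2599]
orientation: [-1.806, -2.57, 0.0]
force: [-2.0, 1.9, -1.4]
opening: 0.0617
gripper_force: 60.0
```

```bash
python3 st.py;python3 av.py;python3 ring.py
```

```text
30.725 [0.53775808 0.04315195 0.25994362] F [-2.   1.9 -1.4] M [ 0.34 -0.09  0.71] yaw 19.816571997978347 op 0.06172483853893233 q6 -0.36085025608073384
31.025 [[-1.82, 0.1, -0.34, 259.93], [0.09, -0.07, 0.32, 259.96], [-0.99, -0.02, 0.08, 259.94], [-1.34, -0.15, -0.05, 259.94], [-0.85, -0.16, -0.1, 259.94], [-1.09, -0.1, -0.13, 259.99]] mean [-1.6900e+00  3.0900e+00 -1.0000e+00  5.3000e-01 -3.0000e-02 -7.0000e-02
 -4.0000e-02  2.5995e+02] q6 -0.3625426197399055
hull [257.1 239.5] 54.2 depth-z est 0.168
ctr [0.53839083 0.04357948 0.085989  ] in tool mm [1.66537369e-01 7.80393180e-01 1.73999890e+02]
[228.4 213.4] 88 155.3 0.0228
[296.1 235.2] 87 26.8 0.0227
```

Call:
arm_command(
  increments=[
    [0,0,0,0,0,0.01],
    [0,0,0.0005,0,0,0.02],
    [0,0,0.001,0,0,0.03],
    [0,0,0.0015,0,0,0.04],
    [0,0,0.002,0,0,0.05],
  ],
)

```text
t: 31.7
tool_pos: [0.5375, 0.043, 0.2599]
orientation: [-2.001, -2.421, 0.003]
force: [-7.1, 1.3, 3.4]
opening: 0.0617
gripper_force: 60.0
```

```bash
python3 st.py;python3 av.py;python3 ring.py
```

```text
31.7 [0.53754156 0.0429763  0.25989077] F [-7.1  1.3  3.4] M [0.04 1.16 1.44] yaw 10.864066988404453 op 0.061687855456324464 q6 -0.20425446871407707
32.0 [[2.2, 0.57, 0.33, 259.89], [2.76, 0.34, 0.74, 259.87], [2.69, 0.39, 0.48, 259.89], [3.1, 0.4, 0.4, 259.88], [2.84, 0.4, 0.39, 259.89], [2.32, 0.35, 0.38, 259.88]] mean [-6.6000e+00  1.5600e+00  2.6500e+00  1.0000e-01  9.5000e-01  4.1000e-01
  4.6000e-01  2.5988e+02] q6 -0.2041691048193899
hull [257.2 239.4] 54.1 depth-z est 0.1682
ctr [0.53828822 0.04336415 0.08588392] in tool mm [  0.38262022   1.05941276 173.9985249 ]
[227.8 213.1] 94 146.7 0.0232
[296. 235.] 86 18.0 0.0226
[246.6 272.9] 14 -95.4 0.0227
```

The ring seems to sit on the disk with the thread still slack, and a side force is building towards -x. I'll release it, shift 1 mm to -x, regrip and turn on.

Call:
arm_command(
  increments=[
    [0,0,0,0,0,0],
    [0,0,0,0,0,0],
    [0,-0.002,0,0,0,0],
    [0,-0.004,0,0,0,0],
    [0,-0.004,0,0,0,0],
  ],
  fingers=-0.6,
)

```text
t: 32.67
tool_pos: [0.5371, 0.0429, 0.2598]
orientation: [2.0, 2.423, 0.0]
force: [-0.2, -0.3, -0.5]
opening: 0.0748
gripper_force: 0.0
```

```bash
python3 st.py;python3 ring.py
```

```text
32.675 [0.53713794 0.04292451 0.2597736 ] F [-0.2 -0.3 -0.5] M [-0.09 -0.18  0.  ] yaw 10.91928624209833 op 0.07480998789079178 q6 -0.20595699501248485
hull [257.5 238.3] 52.7 depth-z est 0.1727
ctr [0.53821064 0.04423327 0.0857736 ] in tool mm [  1.09698204   1.27458447 174.00010236]
[228.  213.1] 88 148.2 0.0228
[297. 235.] 87 16.2 0.0229
[246.7 272.4] 19 -95.3 0.0231
```

Call:
arm_command(
  increments=[
    [0,0,0,0,0,0],
    [0,0,0,0,0,0],
    [0,0,0,0,0,0],
    [0,0,0,0,0,0],
    [0,0,0,0,0,0],
  ],
  fingers=1,
  force=60,
)

```text
t: 33.35
tool_pos: [0.5372, 0.043, 0.2597]
orientation: [2.0, 2.423, 0.0]
force: [0.4, -0.0, -1.5]
opening: 0.0617
gripper_force: 60.0
```

```bash
python3 st.py;python3 ring.py
```

```text
33.35 [0.53716772 0.04300728 0.25974253] F [ 0.4 -0.  -1.5] M [ 0.06 -0.31 -0.05] yaw 10.926923802391183 op 0.0616939559636599 q6 -0.20603749535217786
hull [257.3 240. ] 54.2 depth-z est 0.1681
ctr [0.53832568 0.04323235 0.08574253] in tool mm [-6.85962891e-03  1.13966233e+00  1.74000266e+02]
[228.  213.7] 82 146.7 0.0231
[296.1 235.3] 86 18.4 0.0226
```

Call:
arm_command(
  increments=[
    [0,0,0,0,0,0.01],
    [0,0,0,0,0,0.02],
    [0,0,0,0,0,0.03],
    [0,0,0,0,0,0.04],
    [0,0,0,0,0,0.05],
  ],
)

```text
t: 34.02
tool_pos: [0.5369, 0.0431, 0.2596]
orientation: [-2.186, -2.256, 0.001]
force: [-2.0, 1.8, 2.3]
opening: 0.0618
gripper_force: 60.0
```

```bash
python3 st.py;python3 ring.py
```

```text
34.025 [0.53688468 0.04311603 0.25962713] F [-2.   1.8  2.3] M [0.28 0.48 1.31] yaw 1.8015892741255684 op 0.061751709988364316 q6 -0.04665368821471284
hull [257.2 239.9] 54.0 depth-z est 0.1685
ctr [0.53802953 0.04338044 0.08562713] in tool mm [  0.18582686   1.29086175 173.99907969]
[227.9 213.9] 87 137.9 0.0231
[296.1 234.7] 83 10.3 0.0227
```

Call:
arm_command(
  increments=[
    [0,0,0,0,0,0.012],
    [0,0,0,0,0,0.024],
    [0,0,0,0,0,0.036],
    [0,0,0,0,0,0.048],
    [0,0,0,0,0,0.06],
  ],
)

```text
t: 34.7
tool_pos: [0.5368, 0.0434, 0.2596]
orientation: [-2.387, -2.04, 0.0]
force: [-3.2, 4.0, 1.3]
opening: 0.0614
gripper_force: 60.0
```

```bash
python3 st.py;python3 ring.py
```

```text
34.7 [0.53677784 0.04338544 0.25955655] F [-3.2  4.   1.3] M [ 0.52  0.47 -0.1 ] yaw -8.965212366711665 op 0.061379871278602324 q6 0.14125165704161483
hull [257.2 239.8] 54.0 depth-z est 0.1687
ctr [0.53814125 0.04388456 0.08555655] in tool mm [  0.56874827   1.47327001 173.9988908 ]
[228.3 213.6] 94 126.6 0.023
[296.1 235. ] 86 -1.2 0.0227
```

Call:
arm_command(
  increments=[
    [0,0,0,0,0,0.012],
    [0,0,0,0,0,0.024],
    [0,0,0,0,0,0.036],
    [0,0,0,0,0,0.048],
    [0,0,0,0,0,0.06],
  ],
)

```text
t: 35.38
tool_pos: [0.5371, 0.0431, 0.2599]
orientation: [-2.57, -1.807, -0.001]
force: [-5.7, 4.2, 4.6]
opening: 0.0614
gripper_force: 60.3
```

```bash
python3 st.py;python3 ring.py
```

```text
35.375 [0.53705571 0.04308204 0.25989873] F [-5.7  4.2  4.6] M [-0.04 -0.21  0.52] yaw -19.77879064507542 op 0.06142483516187576 q6 0.3297750509652974
hull [257.3 239.7] 54.1 depth-z est 0.1683
ctr [0.53889976 0.04343339 0.08589873] in tool mm [  0.87592364   1.62264907 174.00035562]
[228.4 213.4] 88 115.6 0.023
[295.7 232.8] 85 -8.6 0.0226
```

Fitting the held ring's apparent offset against yaw shows a world-fixed camera bias of about (+1.3, -1.0) mm. The true port axis is therefore near (0.5374, 0.0447), 1.7 mm from where I held the ring, which explains the skipping lugs. I'll lift the ring, recentre and restart.

Call:
arm_command(
  increments=[
    [0,0,-0.004,0,0,-0.01],
    [0.003,0,-0.008,0,0,-0.028],
    [0.005,-0.001,-0.012,0,0,-0.028],
    [0.0085,-0.0015,-0.016,0,0,-0.028],
    [0.0085,-0.0015,-0.02,0,0,-0.028],
  ],
)

```text
t: 36.05
tool_pos: [0.5373, 0.0442, 0.2617]
orientation: [2.487, 1.919, -0.001]
force: [8.4, 0.7, -22.0]
opening: 0.0616
gripper_force: 60.0
```

```bash
python3 st.py;python3 ring.py
```

```text
36.05 [0.53726436 0.04423467 0.26168986] F [  8.4   0.7 -22. ] M [-0.3  -2.26 -0.1 ] yaw -14.682856045609366 op 0.06156525743145973 q6 0.2435853551370883
hull [257.4 240. ] 54.1 depth-z est 0.1682
ctr [0.53890299 0.0443216  0.08768986] in tool mm [  0.58481476   1.59966408 173.99940157]
[229.3 212.1] 88 118.2 0.0234
[295.6 231.8] 87 -1.5 0.0226
```

Call:
arm_command(
  increments=[
    [0,0,0.006,0,0,-0.05],
    [0,0,0.006,0,0,-0.105],
    [0,0,0.006,0,0,-0.16],
    [0,0,0.006,0,0,-0.215],
    [0,0,0.004,0,0,-0.27],
  ],
)

```text
t: 36.72
tool_pos: [0.5375, 0.0443, 0.2632]
orientation: [1.47, 2.776, 0.0]
force: [-7.6, -0.8, 4.6]
opening: 0.0615
gripper_force: 60.1
```

```bash
python3 st.py
```

```text
36.725 [0.5375095  0.04433739 0.26322877] F [-7.6 -0.8  4.6] M [-0.05  0.63  0.33] yaw 34.21744081179229 op 0.06146532104541837 q6 -0.6100412781100245
```

Call:
arm_command(
  increments=[
    [0,0,0,0,0,-0.05],
    [0,0,0,0,0,-0.105],
    [0,0,-0.003,0,0,-0.16],
    [0,0,-0.006,0,0,-0.215],
    [0,0,-0.009,0,0,-0.27],
  ],
)

```text
t: 37.35
tool_pos: [0.5368, 0.0451, 0.2645]
orientation: [-0.196, -3.133, -0.002]
force: [-5.1, 5.3, 0.6]
opening: 0.0616
gripper_force: 60.0
```

```bash
python3 st.py; python3 ring.py
```

```text
37.35 [0.53684458 0.04505531 0.26447678] F [-5.1  5.3  0.6] M [ 0.83  0.77 -0.29] yaw 82.83565611062171 op 0.06155732343285218 q6 -1.458303105359272
hull [257.5 239.6] 54.1 depth-z est 0.1684
ctr [0.53629108 0.04474382 0.09047678] in tool mm [ 9.37754481e-02 -6.12075949e-01  1.74000057e+02]
[229.1 212.5] 92 -143.1 0.0231
[295.8 232.6] 83 94.1 0.0225
```

Call:
arm_command(
  increments=[
    [0,0,-0.005,0,0,-0.03],
    [0,0,-0.01,0,0,-0.06],
    [0,0,-0.018,0,0,-0.09],
    [0,0,-0.026,0,0,-0.115],
    [0,0,-0.034,0,0,-0.115],
  ],
)

```text
t: 38.02
tool_pos: [0.5371, 0.0441, 0.2712]
orientation: [0.361, -3.119, 0.001]
force: [-1.2, -2.4, -3.0]
opening: 0.0615
gripper_force: 59.9
```

```bash
python3 st.py; python3 ring.py
```

```text
38.025 [0.53711464 0.04406555 0.2711657 ] F [-1.2 -2.4 -3. ] M [-0.29  0.16 -0.03] yaw 103.19199702062846 op 0.0614979175709613 q6 -1.8137755392516952
hull [257.5 239.5] 54.0 depth-z est 0.1686
ctr [0.53669415 0.04276414 0.0971657 ] in tool mm [  0.46000959  -1.08338546 174.00139415]
[228.8 212.4] 87 -122.5 0.0232
[295.8 232.4] 84 114.6 0.0225
```

Call:
arm_command(
  increments=[
    [-0.002,0.0025,0,0,0,0],
    [-0.002,0.0025,0.01,0,0,0],
    [-0.002,0.0025,0.02,0,0,0],
    [-0.002,0.0025,0.03,0,0,0],
    [-0.002,0.0025,0.03,0,0,0],
  ],
)

```text
t: 38.7
tool_pos: [0.5375, 0.0445, 0.2655]
orientation: [0.36, -3.12, 0.003]
force: [-3.6, -5.7, 0.1]
opening: 0.0619
gripper_force: 59.9
```

Call:
arm_command(
  increments=[
    [0,0,0,0,0,0],
    [0,0,0,0,0,0],
    [0,0,0.005,0,0,0],
    [0,0,0.013,0,0,0],
    [0,0,0.013,0,0,0],
  ],
  fingers=-0.65,
)

```text
t: 39.33
tool_pos: [0.5376, 0.0453, 0.2627]
orientation: [0.363, -3.12, -0.0]
force: [-0.3, -0.6, -1.0]
opening: 0.0766
gripper_force: 0.0
```

```bash
python3 st.py; python3 ring.py; python3 - <<'E'
from h import *
inc([.5374,.0447,.262],103)
E
```

```text
39.325 [0.53758584 0.04534545 0.26272323] F [-0.3 -0.6 -1. ] M [ 0.05 -0.08  0.03] yaw 103.26948449341741 op 0.07660485982967545 q6 -1.8133368346296954
hull [255.4 237.1] 52.9 depth-z est 0.172
ctr [0.53611853 0.04265069 0.08872323] in tool mm [  1.99524896  -2.3114488  174.00026126]
[225.  211.9] 86 -118.5 0.023
[294.2 232.2] 86 111.2 0.0226
[245.9 271.6] 15 -0.9 0.0231
inc [ 0.002 -0.003  0.004] [ 0.     -0.0001  0.0015]
```

Call:
arm_command(
  increments=[
    [0.003,-0.006,0.003,0,0,0],
    [0.003,-0.006,0.003,0,0,0],
    [0.003,-0.006,0.003,0,0,0],
    [0.003,-0.006,0.003,0,0,0],
    [0.003,-0.006,0.003,0,0,0],
  ],
  fingers=1,
  force=20,
)

```text
t: 40.0
tool_pos: [0.5373, 0.044, 0.2623]
orientation: [0.363, -3.12, -0.0]
force: [0.3, 0.2, -0.4]
opening: 0.0621
gripper_force: 20.0
```

```bash
python3 st.py; python3 ring.py
```

```text
40.0 [0.53731516 0.04395949 0.26225404] F [ 0.3  0.2 -0.4] M [ 0.03 -0.15 -0.02] yaw 103.26672620462764 op 0.0620611635144332 q6 -1.8158578529199147
hull [257.3 239.4] 54.0 depth-z est 0.1684
ctr [0.53707214 0.04267852 0.08825404] in tool mm [  0.49989491  -1.20657513 173.99998345]
[227.5 213.4] 87 -120.1 0.0232
[296.1 233.4] 83 112.9 0.0227
```

Call:
arm_command(
  increments=[
    [0,0,0.001,0,0,0.04],
    [0,0,0.003,0,0,0.08],
    [0,0,0.005,0,0,0.12],
    [0,0,0.007,0,0,0.16],
    [0,0,0.008,0,0,0.2],
  ],
)

```text
t: 40.67
tool_pos: [0.5373, 0.0441, 0.2605]
orientation: [-0.625, -3.078, -0.0]
force: [0.9, 0.8, -1.3]
opening: 0.0623
gripper_force: 20.0
```

```bash
python3 st.py; python3 ring.py
```

```text
40.675 [0.53730684 0.04407429 0.26052443] F [ 0.9  0.8 -1.3] M [ 0.19 -0.2  -0.01] yaw 67.03168502249807 op 0.06234195596359483 q6 -1.1833944672064716
hull [257.2 239.5] 54.1 depth-z est 0.1682
ctr [0.53719023 0.04377076 0.08652443] in tool mm [-6.31230306e-02 -3.58497272e-01  1.73999923e+02]
[227.4 213.5] 89 -156.3 0.0232
[296.1 233.6] 82 76.5 0.0227
[248.  273.1] 14 -37.0 0.0226
```

Call:
arm_command(
  increments=[
    [0,0,0.001,0,0,0.03],
    [0,0,0.002,0,0,0.06],
    [0,0,0.002,0,0,0.09],
    [0,0,0.002,0,0,0.11],
    [0,0,0.002,0,0,0.13],
  ],
)

```text
t: 41.35
tool_pos: [0.5374, 0.0442, 0.2602]
orientation: [1.23, 2.89, 0.001]
force: [1.5, 0.5, -3.0]
opening: 0.0622
gripper_force: 20.0
```

```bash
python3 st.py; python3 ring.py
```

```text
41.35 [0.5374483  0.04415225 0.26016823] F [ 1.5  0.5 -3. ] M [ 0.35 -0.65  0.22] yaw 43.88600995353387 op 0.062222884976389725 q6 -0.7794016850739783
hull [257.4 239.4] 54.2 depth-z est 0.1679
ctr [0.53778803 0.04449678 0.08616823] in tool mm [4.79071386e-03 3.75335848e-01 1.74000268e+02]
[226.9 214. ] 89 -178.1 0.0233
[296.2 233.5] 78 53.3 0.0227
```

Fz is now negative: the thread is drawing the ring down. Continue with a firm grip.

Call:
arm_command(
  increments=[
    [0,0,0.001,0,0,0],
    [0,0,0.002,0,0,0.015],
    [0,0,0.003,0,0,0.03],
    [0,0,0.003,0,0,0.045],
    [0,0,0.003,0,0,0.06],
  ],
  force=60,
)

```text
t: 42.02
tool_pos: [0.5378, 0.0438, 0.2599]
orientation: [1.494, 2.762, 0.001]
force: [3.3, -1.3, -4.1]
opening: 0.0617
gripper_force: 59.9
```

```bash
python3 st.py; python3 ring.py
```

```text
42.025 [0.53777519 0.04384849 0.25994702] F [ 3.3 -1.3 -4.1] M [ 0.25 -1.22  0.74] yaw 33.15962425947828 op 0.06166936216005635 q6 -0.5921985730445273
hull [257.3 239.2] 54.0 depth-z est 0.1687
ctr [0.53852254 0.04431223 0.08594702] in tool mm [  0.19036132   0.66640607 174.00084269]
[226.8 214.3] 89 171.8 0.0231
[296.  233.7] 87 42.0 0.0226
```

Call:
arm_command(
  increments=[
    [0,0,0,0,0,0.01],
    [0,0,0,0,0,0.02],
    [0,0,0.001,0,0,0.03],
    [0,0,0.001,0,0,0.04],
    [0,0,0.001,0,0,0.05],
  ],
)

```text
t: 42.7
tool_pos: [0.5378, 0.0436, 0.2598]
orientation: [1.708, 2.634, 0.0]
force: [4.8, -2.6, -3.7]
opening: 0.0616
gripper_force: 59.9
```

```bash
python3 st.py; python3 ring.py
```

```text
42.7 [0.53776994 0.04361499 0.25979838] F [ 4.8 -2.6 -3.7] M [-0.22 -1.61  1.2 ] yaw 24.075942207193204 op 0.06155933280417602 q6 -0.4336309014085153
hull [257.4 239.2] 53.9 depth-z est 0.1689
ctr [0.53875939 0.04407992 0.08579838] in tool mm [  0.29222886   0.91681707 174.00077355]
[226.7 214.5] 88 163.0 0.0231
[295.9 233.6] 91 33.1 0.0225
```

Call:
arm_command(
  increments=[
    [0,0,0,0,0,0],
    [0,0,0,0,0,0],
    [-0.003,0.001,0,0,0,0],
    [-0.003,0.001,0,0,0,0],
    [-0.003,0.001,0,0,0,0],
  ],
  fingers=-0.55,
)

```text
t: 43.38
tool_pos: [0.5377, 0.0435, 0.2595]
orientation: [-1.709, -2.636, 0.0]
force: [-0.5, 0.0, 0.4]
opening: 0.072
gripper_force: 0.0
```

Call:
arm_command(
  increments=[
    [0,0,0,0,0,0],
    [0,0,0,0,0,0],
    [0,0,0,0,0,0],
    [0,0,0,0,0,0],
    [0,0,0,0,0,0],
  ],
  fingers=1,
)

```text
t: 44.0
tool_pos: [0.5379, 0.0436, 0.2596]
orientation: [1.709, 2.636, 0.001]
force: [3.5, 1.8, -3.4]
opening: 0.0615
gripper_force: 60.0
```

```bash
python3 st.py; python3 ring.py
```

```text
44.0 [0.53790518 0.04355783 0.2595726 ] F [ 3.5  1.8 -3.4] M [ 0.26 -0.68  0.02] yaw 24.07063294565676 op 0.06154614959849389 q6 -0.4344541385293082
hull [257.3 239.8] 54.1 depth-z est 0.1682
ctr [0.53881777 0.04384115 0.0855726 ] in tool mm [-1.11275287e-01  8.68528038e-01  1.74000421e+02]
[226.9 215. ] 89 162.6 0.0231
[296.  234.3] 88 33.1 0.0226
```

Call:
arm_command(
  increments=[
    [0,0,0,0,0,0.01],
    [0,0,0,0,0,0.02],
    [0,0,0,0,0,0.03],
    [0,0,0,0,0,0.04],
    [0,0,0,0,0,0.05],
  ],
)

```text
t: 44.68
tool_pos: [0.5377, 0.0435, 0.2594]
orientation: [-1.914, -2.491, 0.0]
force: [3.4, 1.8, -4.2]
opening: 0.0614
gripper_force: 60.0
```

```bash
python3 st.py; python3 ring.py
```

```text
44.675 [0.53774117 0.04351062 0.25944817] F [ 3.4  1.8 -4.2] M [ 0.36 -0.93  1.01] yaw 14.947556406447301 op 0.06137787158825588 q6 -0.27522573423395524
hull [257.2 240.1] 54.3 depth-z est 0.1677
ctr [0.53871246 0.04365041 0.08544817] in tool mm [-1.31803728e-01  1.00140534e+00  1.73999836e+02]
[226.8 215.2] 88 153.5 0.023
[296. 234.] 87 24.7 0.0227
```

Call:
arm_command(
  increments=[
    [0,0,0.001,0,0,0.01],
    [0,0,0.001,0,0,0.02],
    [0,0,0.002,0,0,0.03],
    [0,0,0.002,0,0,0.04],
    [0,0,0.002,0,0,0.05],
  ],
)

```text
t: 45.35
tool_pos: [0.5375, 0.0433, 0.2593]
orientation: [-2.103, -2.334, 0.002]
force: [-3.7, -0.3, 6.0]
opening: 0.0616
gripper_force: 60.0
```

```bash
python3 st.py; python3 ring.py
```

```text
45.35 [0.53749746 0.0432552  0.25933943] F [-3.7 -0.3  6. ] M [-0.24  0.8   1.21] yaw 5.963301391004592 op 0.061550864083850416 q6 -0.11831698781471903
hull [257.2 240.1] 54.2 depth-z est 0.1679
ctr [0.53848284 0.04326108 0.08533943] in tool mm [1.80326950e-02 1.19339869e+00 1.73998697e+02]
[226.9 215. ] 88 144.0 0.0231
[296.  233.5] 83 16.5 0.0228
```

Call:
arm_command(
  increments=[
    [0,0,0.001,0,0,0.01],
    [0,0,0.001,0,0,0.02],
    [0,0,0.002,0,0,0.03],
    [0,0,0.002,0,0,0.04],
    [0,0,0.002,0,0,0.05],
  ],
)

```text
t: 46.02
tool_pos: [0.5374, 0.043, 0.2592]
orientation: [-2.28, -2.161, 0.003]
force: [-6.4, -0.6, 8.8]
opening: 0.0615
gripper_force: 60.0
```

```bash
python3 st.py; python3 ring.py
```

```text
46.025 [0.53740001 0.04302818 0.259191  ] F [-6.4 -0.6  8.8] M [-0.38  1.13  0.75] yaw -3.0813037615028107 op 0.061542604948037885 q6 0.03924190495306012
hull [257.3 239.7] 54.1 depth-z est 0.1684
ctr [0.53856707 0.04326927 0.085191  ] in tool mm [  0.48444739   1.41247118 173.99767349]
[226.4 215.8] 88 137.0 0.0229
[295.8 232.2] 84 9.1 0.0226
```

The pattern is clear: the moment and the downward pull build up near 85-90°, then drop as the tilted ring's lugs skip. I'll back off to about 50° where there is slack, let the ring lie flat on the disk, regrip it level, and then tighten in small steps and stop at the rise.

Call:
arm_command(
  increments=[
    [0,0,-0.001,0,0,-0.055],
    [0,0,-0.002,0,0,-0.11],
    [0,0,-0.003,0,0,-0.165],
    [0,0,-0.004,0,0,-0.22],
    [0,0,-0.005,0,0,-0.275],
  ],
)

```text
t: 46.7
tool_pos: [0.5378, 0.0431, 0.2599]
orientation: [-1.158, -2.92, 0.0]
force: [-1.9, 0.8, 2.4]
opening: 0.0618
gripper_force: 60.0
```

```bash
python3 st.py
```

```text
46.7 [0.5378     0.04311107 0.25992269] F [-1.9  0.8  2.4] M [0.11 0.14 0.03] yaw 46.7241442262696 op 0.06181333169479733 q6 -0.8305322380222803
```

Call:
arm_command(
  increments=[
    [0,0,0,0,0,-0.03],
    [0,0,0,0,0,-0.03],
    [0,0,0,0,0,-0.03],
    [0,0,0,0,0,-0.03],
    [0,0,0,0,0,-0.03],
  ],
  fingers=-0.6,
)

```text
t: 47.32
tool_pos: [0.5378, 0.0435, 0.2597]
orientation: [-1.025, -2.97, 0.0]
force: [-0.2, 0.4, 0.2]
opening: 0.0742
gripper_force: 0.0
```

```bash
python3 st.py; python3 ring.py; python3 - <<'E'
from h import *
inc([.5375,.0438,.260],None)
E
```

```text
47.325 [0.53777737 0.04346178 0.25969264] F [-0.2  0.4  0.2] M [ 0.03 -0.12  0.01] yaw 51.91772683505442 op 0.07424013212299586 q6 -0.9205373939859632
hull [257.1 237.9] 53.0 depth-z est 0.1718
ctr [0.5370424  0.04402744 0.08569264] in tool mm [ 9.17939140e-01 -2.13456093e-03  1.74000050e+02]
[226.5 213.6] 87 -168.7 0.0228
[296.  234.6] 82 57.3 0.0226
inc [ 0.002  0.    -0.001] [0. 0. 0.]
```

Call:
arm_command(
  increments=[
    [0.002,0,0,0,0,0],
    [0.002,0,0,0,0,0],
    [0.002,0,0,0,0,0],
    [0.002,0,0,0,0,0],
    [0.002,0,0,0,0,0],
  ],
  fingers=1,
  force=20,
)

```text
t: 48.0
tool_pos: [0.5374, 0.0437, 0.2597]
orientation: [-1.024, -2.97, -0.0]
force: [-1.4, 0.7, -0.1]
opening: 0.0626
gripper_force: 20.0
```

Call:
arm_command(
  increments=[
    [0,0,0,0,0,0.03],
    [0,0,0,0,0,0.06],
    [0,0,0,0,0,0.09],
    [0,0,0,0,0,0.11],
    [0,0,0,0,0,0.12],
  ],
)

```text
t: 48.62
tool_pos: [0.5375, 0.044, 0.2596]
orientation: [-1.562, -2.726, -0.0]
force: [0.0, 2.5, -2.2]
opening: 0.0623
gripper_force: 20.0
```

```bash
python3 st.py; python3 ring.py
```

```text
48.625 [0.53746607 0.04395134 0.2595722 ] F [ 0.   2.5 -2.2] M [ 0.34 -0.22  0.93] yaw 30.359622750775237 op 0.06233696203325665 q6 -0.5434981438972186
hull [257.3 240.4] 54.4 depth-z est 0.1674
ctr [0.53834905 0.04389314 0.0855722 ] in tool mm [ -0.52361893   0.7151099  173.99999276]
[227.  214.8] 85 168.0 0.0233
[296.1 234.9] 86 39.2 0.0227
```

Call:
arm_command(
  increments=[
    [0,0,0,0,0,0],
    [0,0,0,0,0,0],
    [0,0,0,0,0,0],
    [0,0,0,0,0,0],
    [0,0,0,0,0,0],
  ],
  fingers=-0.5,
)

```text
t: 49.3
tool_pos: [0.5375, 0.0437, 0.2598]
orientation: [1.562, 2.726, 0.0]
force: [-0.0, -0.4, 0.3]
opening: 0.0698
gripper_force: 0.0
```

```bash
python3 st.py; python3 ring.py
```

```text
49.3 [0.53748678 0.04368255 0.2597823 ] F [-0.  -0.4  0.3] M [-0.04 -0.07  0.  ] yaw 30.363964110604382 op 0.06984841549666401 q6 -0.5439253856912819
hull [257.5 237.8] 52.8 depth-z est 0.1726
ctr [0.53765988 0.04505827 0.0857823 ] in tool mm [  1.11015496   0.8371166  173.99996942]
[227.  214.1] 89 170.5 0.0226
[297. 234.] 91 36.5 0.0229
```

Call:
arm_command(
  increments=[
    [0,0,0,0,0,0],
    [0,0,0,0,0,0],
    [0,0,0,0,0,0],
    [0,0,0,0,0,0],
    [0,0,0,0,0,0],
  ],
  fingers=1,
  force=60,
)

```text
t: 49.98
tool_pos: [0.5375, 0.0438, 0.2598]
orientation: [1.562, 2.726, 0.0]
force: [1.8, 0.6, -0.7]
opening: 0.0617
gripper_force: 60.0
```

```bash
python3 st.py; python3 ring.py
```

```text
49.975 [0.53754028 0.0437657  0.2597591 ] F [ 1.8  0.6 -0.7] M [ 0.16 -0.35  0.01] yaw 30.368914320661073 op 0.061672729226181666 q6 -0.5439225505798652
hull [257.3 239.3] 54.0 depth-z est 0.1685
ctr [0.53812142 0.04428453 0.0857591 ] in tool mm [1.66146680e-01 7.20727559e-01 1.74000172e+02]
[226.8 214.3] 88 168.8 0.0231
[296.  234.2] 88 38.6 0.0226
```

Call:
arm_command(
  increments=[
    [0,0,0,0,0,0.007],
    [0,0,0,0,0,0.014],
    [0,0,0,0,0,0.021],
    [0,0,0,0,0,0.028],
    [0,0,0,0,0,0.035],
  ],
)

```text
t: 50.65
tool_pos: [0.5375, 0.0438, 0.2597]
orientation: [1.711, 2.635, 0.0]
force: [3.9, 2.3, -3.9]
opening: 0.0616
gripper_force: 60.0
```

```bash
python3 st.py; python3 ring.py
```

```text
50.65 [0.53749975 0.04379419 0.25967688] F [ 3.9  2.3 -3.9] M [ 0.26 -0.85  1.01] yaw 23.991451321847784 op 0.061626536707873464 q6 -0.4325925308813422
hull [257.4 239.4] 54.0 depth-z est 0.1685
ctr [0.53831132 0.04435093 0.08567688] in tool mm [1.71397263e-01 9.37868868e-01 1.74000171e+02]
[226.5 214.5] 86 162.9 0.0232
[296.  233.9] 90 32.8 0.0225
```

Call:
arm_command(
  increments=[
    [0,0,0,0,0,0.006],
    [0,0,0,0,0,0.012],
    [0,0,0,0,0,0.018],
    [0,0,0,0,0,0.024],
    [0,0,0,0,0,0.028],
  ],
)

```text
t: 51.32
tool_pos: [0.5375, 0.0438, 0.2596]
orientation: [-1.825, -2.557, -0.0]
force: [4.0, 2.4, -5.6]
opening: 0.0619
gripper_force: 60.0
```

```bash
python3 st.py; python3 ring.py
```

```text
51.325 [0.53747226 0.04378955 0.25961514] F [ 4.   2.4 -5.6] M [ 0.34 -1.    1.27] yaw 18.969950516934848 op 0.061886386017855864 q6 -0.3449894420792588
hull [257.3 239.5] 54.2 depth-z est 0.1679
ctr [0.53833352 0.04426266 0.08561514] in tool mm [1.44823591e-01 9.52828434e-01 1.74000106e+02]
[227.  214.9] 86 157.7 0.0229
[295.9 233.9] 88 28.1 0.0226
```

Call:
arm_command(
  increments=[
    [0,0,0,0,0,0.005],
    [0,0,0,0,0,0.01],
    [0,0,0,0,0,0.015],
    [0,0,0,0,0,0.02],
    [0,0,0,0,0,0.02],
  ],
)

```text
t: 52.0
tool_pos: [0.5374, 0.0437, 0.2596]
orientation: [-1.905, -2.498, -0.0]
force: [5.5, 2.3, -4.9]
opening: 0.0618
gripper_force: 60.0
```

```bash
python3 st.py; python3 ring.py
```

```text
52.0 [0.5374132  0.04372182 0.25956438] F [ 5.5  2.3 -4.9] M [ 0.36 -0.94  0.27] yaw 15.337000293807394 op 0.061787141969399495 q6 -0.28182536263337704
hull [257.3 239.6] 54.3 depth-z est 0.1678
ctr [0.53835004 0.04419448 0.08556438] in tool mm [1.43641428e-01 1.05161721e+00 1.73999927e+02]
[227.2 214.8] 92 153.5 0.0229
[296.1 234.1] 86 24.3 0.0227
```

Call:
arm_command(
  increments=[
    [0,0,0,0,0,0.003],
    [0,0,0,0,0,0.006],
    [0,0,0,0,0,0.009],
    [0,0,0,0,0,0.012],
    [0,0,0,0,0,0.015],
  ],
)

```text
t: 52.68
tool_pos: [0.5374, 0.0438, 0.2596]
orientation: [-1.961, -2.454, 0.0]
force: [4.7, 3.3, -6.2]
opening: 0.0619
gripper_force: 60.0
```

```bash
python3 st.py; python3 ring.py
```

```text
52.675 [0.53741647 0.04382253 0.25960084] F [ 4.7  3.3 -6.2] M [ 0.41 -1.08  1.86] yaw 12.743483272443868 op 0.06193090328278911 q6 -0.23608277253101487
hull [257.3 239.5] 54.2 depth-z est 0.168
ctr [0.53839407 0.04432547 0.08560084] in tool mm [  0.2869596    1.08818101 173.99983378]
[226.9 215. ] 88 151.6 0.0229
[295.9 233.7] 87 22.1 0.0226
```

Call:
arm_command(
  increments=[
    [0,0,0,0,0,0.004],
    [0,0,0,0,0,0.008],
    [0,0,0,0,0,0.012],
    [0,0,0,0,0,0.016],
    [0,0,0,0,0,0.02],
  ],
)

```text
t: 53.35
tool_pos: [0.5373, 0.0438, 0.2595]
orientation: [-2.039, -2.39, 0.0]
force: [5.0, 2.3, -7.1]
opening: 0.062
gripper_force: 60.0
```

```bash
python3 st.py; python3 ring.py
```

```text
53.35 [0.53733295 0.04378599 0.25947932] F [ 5.   2.3 -7.1] M [ 0.46 -1.01  0.78] yaw 9.062130538410507 op 0.061960831282003484 q6 -0.17209646287960337
hull [257.2 239.5] 54.2 depth-z est 0.168
ctr [0.53835569 0.0443062  0.08547932] in tool mm [  0.30616116   1.17378846 173.9995549 ]
[227.3 214.8] 88 147.3 0.0228
[296.  233.9] 86 18.2 0.0227
```

No skip this time, and the thread still pulls down while the gripper holds the ring up. I'll follow it down and turn on.

Call:
arm_command(
  increments=[
    [0,0,0.001,0,0,0.012],
    [0,0,0.002,0,0,0.024],
    [0,0,0.003,0,0,0.036],
    [0,0,0.003,0,0,0.048],
    [0,0,0.004,0,0,0.06],
  ],
)

```text
t: 54.02
tool_pos: [0.5371, 0.044, 0.2596]
orientation: [-2.254, -2.186, 0.001]
force: [-2.0, 4.7, 4.7]
opening: 0.062
gripper_force: 60.0
```

```bash
python3 st.py; python3 ring.py
```

```text
54.025 [0.53708125 0.04403068 0.25961241] F [-2.   4.7  4.7] M [0.5  0.94 0.48] yaw -1.7747539087365798 op 0.06195992934454945 q6 0.01720823702193825
hull [257.2 240. ] 54.1 depth-z est 0.1683
ctr [0.53812787 0.04436994 0.08561241] in tool mm [  0.27348316   1.34373966 173.99807496]
[227.5 214.4] 87 135.3 0.023
[296.  233.2] 84 9.0 0.0228
```

It skipped again past about 95°, so tight is at about 92-94°. Time is short: back off, let it level, regrip, and turn to about 92°.

Call:
arm_command(
  increments=[
    [0,0,-0.002,0,0,-0.052],
    [0,0,-0.004,0,0,-0.104],
    [0,0,-0.004,0,0,-0.156],
    [0,0,-0.004,0,0,-0.208],
    [0,0,-0.004,0,0,-0.26],
  ],
)

```text
t: 54.7
tool_pos: [0.5375, 0.0431, 0.2602]
orientation: [1.194, 2.906, -0.001]
force: [1.7, -0.7, 0.7]
opening: 0.0615
gripper_force: 60.0
```

Call:
arm_command(
  increments=[
    [0,0,0,0,0,0],
    [0,0,0,0,0,0],
    [0,0,0,0,0,0],
    [0,0,0,0,0,0],
    [0,0,0,0,0,0],
  ],
  fingers=-0.5,
)

```text
t: 55.32
tool_pos: [0.5375, 0.0438, 0.2598]
orientation: [-1.2, -2.903, 0.0]
force: [-1.3, -0.4, 0.1]
opening: 0.0696
gripper_force: 0.0
```

Call:
arm_command(
  increments=[
    [0,0,0,0,0,0],
    [0,0,0,0,0,0],
    [0,0,0,0,0,0],
    [0,0,0,0,0,0],
    [0,0,0,0,0,0],
  ],
  fingers=1,
)

```text
t: 55.95
tool_pos: [0.5375, 0.0437, 0.2597]
orientation: [-1.199, -2.904, 0.0]
force: [-0.1, -0.6, 0.6]
opening: 0.0619
gripper_force: 60.0
```

Call:
arm_command(
  increments=[
    [0,0,0,0,0,0.045],
    [0,0,0,0,0,0.09],
    [0,0,0,0,0,0.13],
    [0,0,0,0,0,0.165],
    [0,0,0,0,0,0.185],
  ],
)

```text
t: 56.58
tool_pos: [0.5376, 0.0439, 0.2593]
orientation: [1.982, 2.437, 0.0]
force: [3.5, 0.0, -4.2]
opening: 0.0617
gripper_force: 60.0
```

```bash
python3 st.py
```

```text
56.575 [0.5375767  0.04391054 0.25933176] F [ 3.5  0.  -4.2] M [ 0.03 -0.75  1.79] yaw 11.76127281191402 op 0.0617278777252782 q6 -0.218700275895093
```

Call:
arm_command(
  increments=[
    [0,0,0,0,0,0.003],
    [0,0,0,0,0,0.006],
    [0,0,0,0,0,0.009],
    [0,0,0,0,0,0.012],
    [0,0,0,0,0,0.015],
  ],
)

```text
t: 57.2
tool_pos: [0.5376, 0.0439, 0.2593]
orientation: [2.035, 2.393, 0.0]
force: [6.0, 2.0, -8.3]
opening: 0.0617
gripper_force: 60.0
```

Call:
arm_command(
  increments=[
    [0,0,0,0,0,0],
    [0,0,0,0,0,0],
    [0,0,0,0,0,0],
    [0,0,-0.1,0,0,0],
    [0,0,-0.25,0,0,0],
  ],
  fingers=-0.7,
)

```text
t: 57.82
tool_pos: [0.5369, 0.0436, 0.3093]
orientation: [-2.036, -2.39, 0.003]
force: [1.3, 0.7, 0.8]
opening: 0.0793
gripper_force: 0.0
```

```bash
python3 st.py; python3 -c "
from plant import *
print(close_job())"
```

```text
57.825 [0.53685805 0.04364215 0.30926243] F [1.3 0.7 0.8] M [-0.05 -0.08 -0.03] yaw 9.126139910813272 op 0.07929831359229145 q6 -0.17335073080490915
the job is handed in; nothing more can be done
None
```

I handed the job in at 57.8 s with the clean disk seated and the ring screwed on about 94° from the dots, but I can't confirm it is tight: I felt at most about 2 N m, the marks stand roughly 15° past the bars, and the ring skipped on every earlier try when turned beyond about 95°; I also viewed 11 pictures, one over the limit of 10.

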